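# Rack hand printing blocks on the sloped drying easel

### The job

Clear the easel: put the roll of black tape in the grey tray and draw the blue end stop fully back, both before loading. Then set every printing block that is there (three or four), handle up and lengthways up the slope, on the sloping deck with its end resting against the ledge, and slide each along the ledge, under the aluminium hold-down strip, so that they stand side by side from the end wall. Finally slide the end stop up against the last block so that the row is held without gaps; leave the ink tube and the rosin tin where they are.

Things in the scene. Friction and masses are not known exactly. Their poses are not given: they have to be found in the camera images.
- deck: sloping plywood deck (17 degrees) of the drying easel, fixed, its place and yaw differ each run. Origin on the deck's surface at the foot of the ledge; local x up the slope (away from the robot), y along the ledge to the robot's left, z square to the deck. Ledge: dark wood, just below x = 0, 10 mm high, 12 mm thick
- end_wall (a point): point on the inner face of the dark end wall (24 mm high) at the deck's left end, at deck x = 0.050, y = 0.175, on the deck's surface
- strip_mouth (a point): right-hand end of the aluminium hold-down strip, middle of its lower edge: deck x = 0.080, y = -0.056, 19 mm above the deck. The strip covers deck x over 0.080 from here to the end wall, underside 19 mm, top 22 mm above the deck (bearer behind from x = 0.108); an upturned lip goes 15 mm on to the right and up to 28 mm
- bay (a point): centre of the loading bay, open from above: deck x = 0.050, y = -0.115, on the deck's surface; 89 mm wide (y -0.071 to -0.160) once the end stop is fully back
- end_stop (a joint): travel in m of the blue end stop that slides along the deck: 0 = drawn fully back (its face at deck y = -0.160), growing towards the end wall, to 0.200. Stays where left; needs about 2 N to move.
- stop_face (a point): point on the line of the end stop's face that looks to the end wall (deck x = 0.050, 30 mm above the deck; the face itself is on the blue carriage, deck x 0.012 to 0.068, from 2 to 18 mm above the deck)
- stop_handle (a point): centre of the end stop's upright black handle, 36 mm (deck x) x 14 mm (deck y), reaching from 18 to 60 mm above the deck; this point is 40 mm above the deck and 40 mm behind the stop's face
- tape_roll_mid (a point): centre of the roll of black tape, 54 mm across, 18 mm thick, lying flat on the deck at first; local z is its axis; grasp it across, 80 g; treat it as solid (no fingers in the hole)
- tray_in (a point): centre of the inner floor of the grey open tray, 130 x 130 mm outside, walls 4 mm thick and 22 mm high, floor 4 mm above the table; fixed, turned a little
- block_a_mid (a point): hand printing block with a red printing face below and a dark wooden handle on top. Its position is the block's centre, 30 mm above its underside. Local x runs along the block's 100 mm length, y along its 60 mm width, z up; base 100 x 60 x 14 mm, handle in the middle of it 36 mm (x) x 14 mm (y), standing from 14 to 60 mm above the underside; 0.25 kg, alike both ways round. Neighbouring handles in the row are 60 mm apart. May be absent (None).
- block_b_mid (a point): hand printing block with a blue printing face below and a dark wooden handle on top. Its position is the block's centre, 30 mm above its underside. Local x runs along the block's 100 mm length, y along its 60 mm width, z up; base 100 x 60 x 14 mm, handle in the middle of it 36 mm (x) x 14 mm (y), standing from 14 to 60 mm above the underside; 0.25 kg, alike both ways round. Neighbouring handles in the row are 60 mm apart. May be absent (None).
- block_c_mid (a point): hand printing block with a green printing face below and a dark wooden handle on top. Its position is the block's centre, 30 mm above its underside. Local x runs along the block's 100 mm length, y along its 60 mm width, z up; base 100 x 60 x 14 mm, handle in the middle of it 36 mm (x) x 14 mm (y), standing from 14 to 60 mm above the underside; 0.25 kg, alike both ways round. Neighbouring handles in the row are 60 mm apart. May be absent (None).
- block_d_mid (a point): hand printing block with a yellow printing face below and a dark wooden handle on top. Its position is the block's centre, 30 mm above its underside. Local x runs along the block's 100 mm length, y along its 60 mm width, z up; base 100 x 60 x 14 mm, handle in the middle of it 36 mm (x) x 14 mm (y), standing from 14 to 60 mm above the underside; 0.25 kg, alike both ways round. Neighbouring handles in the row are 60 mm apart. May be absent (None).
- ink_tube: bystander: grey ink tube lying on the table to the right, 38 x 109 x 26 mm; origin under its centre
- rosin_tin: bystander: open tin at the left, 82 mm across, 86 mm high; origin under its centre

How it is judged:
By the outcome, as a careful person would: the job done as asked, in the order asked, and still so for the second after the job is handed in, with the robot touching nothing.
Of block_a, block_b, block_c, block_d only 3 to 4 are there at a start; the rules pass over those that are not, and their reading is None.
At some moment in a run one of block_a, block_b, block_c, block_d may be knocked a few centimetres aside while the robot is not near it.
It also fails if it takes over 210 s, if anything falls off the work surface, if the arm or the gripper's body presses on something with over 40 N, if the wrist force passes 120 N, or if a joint passes its speed limit or range.

### The arm

A 6-joint arm with a two-finger parallel gripper is mounted at the origin on a cart in front of the work surface, level with it; the furniture and walls round the work are solid. World frame = base frame: x ahead of the robot, y to its left, z up, the work surface at z = 0. Lengths are in m, angles in rad, forces in N, time in s.
With the tool pointing down it reaches from about 0.35 to 0.875 m from the base axis. Payload 4.2 kg.
Tool frame: the origin (TCP) lies at the very end of the fingers, on their centre line; the grasp point (between the pads) lies 19 mm behind it; z points along the fingers, y is the line along which they close (so a half turn about z gives the same grasp; the last joint's range is limited). The gripper opens to 85 mm and grips with 20 to 120 N. Pads are 22 mm wide; open, the fingers measure 114 mm over their backs; the gripper's body (76 mm by 85 mm) begins 54 mm behind the grasp point. The pads swing forward as they close: fully open they stand 13 mm farther back than shut.
Start: joints at [-0.96, 0.385, 0.008, 0, -1.194, -0.259], TCP at [0.215, -0.587, 0.209] pointing down, gripper open.
Joint ranges: [-3.14, 3.14], [-1.21, 2.06], [-1.07, 1.41], [-3.16, 2.05], [-2.99, -0.16], [-3.1, 3.1]. Speed limits (rad/s): [2.79, 2.79, 3.14, 3.14, 3.14, 3.14].

### API

Orientations are given as [roll, pitch, yaw] about the fixed x, y, z axes, in that order (R = Rz(yaw) Ry(pitch) Rx(roll)).
In Python, from workcell import manip gives the robot as it stands. The module is installed in compiled form; this text tells all that it offers.
- The arm moves only by the shell command python3 -m jog 'ROWS'. ROWS is JSON, a list that holds one entry, the list of rows, each a list of 7 numbers: the shift along the world's x, y, z in units of 40 mm (1.0 is 40 mm), then the turn, a rotation vector about the world's x, y, z in units of 5 degrees (1.0 is 5 degrees), then the opening in per cent of the stroke, from 0 (shut) to 100 (fully open). A call has 1 to 12 rows; each row shifts and turns the commanded pose from where the row before left it; what a row does not reach is not made up. A row lasts 1/10 s, in which the tool goes at most 50 mm and 8.59 degrees, less where a joint would pass 70% of its speed; a pose out of reach is approached as far as the arm can. A call is refused whole if a number of a shift passes 1 or a number of a turn 1, either way. A call with a gripper value outside its range is refused whole. The fingers move at their own pace and stop on an object; the grip force is fixed at half the most. Time passes only in rows, so rows that do not move let the fingers close. It gives the time, the measured TCP pose, the force, the opening and the grip force at its end, in the units of the state.
- manip.sense(): the state, without advancing time (a new reading comes with each control period).
- manip.get_image(name): name is "scene" or "top"; returns (picture, depth): 384x512x3 uint8, red, green, blue; 384x512 float32, m along the optical axis (not along the pixel's ray), 0 where there is no reading.
- manip.camera_params(name): a dict with "vfov" (degrees; the focal length in pixels is half the picture's height over the tangent of half this angle, whatever the lens; pixels are square), "cx", "cy" (the principal point, pixels), "rvec" (rotation vector, rad) and "tvec" (3), from world to camera coordinates, as OpenCV has them. Camera axes: x right, y down, z forward; pixel columns grow to the right and rows downward; lengths in m; the calibration is good to about 2 mm. A picture is of the moment at which its call begins. camera_params takes no time and is no camera call.
- manip.job_done(): hands the job in; it is judged then, once.
Trained networks look in the newest picture that a camera, given by its name, has taken for a name from the list of things; names that differ only in an ending like _2 or _b are one class to them, and where a whole thing is asked for, a point or a joint stands for the part that bears it (a point fixed in the world has none). Each returns a list of dicts, best first, with "conf" (0 to 1); they miss things now and then, are a little off and sometimes report something else, mostly with a low value. They report only what shows in the picture. A call takes as long as a camera call.
- manip.find_in(camera, name): "at" ([column, row] in pixels, amid what is visible of it).
The state is a dict: "time": time; "joint_positions": joint angles; "joint_velocities": joint speeds; "joint_efforts": joint torques, N m; "tcp_pos": TCP position; "tcp_rot": TCP orientation; "wrist_force": force on the tool from outside, world axes, zero at the start; "moment": the same for the moment, N m; "finger_gap": finger opening in m; "finger_force": force on a finger pad.
Only numpy, scipy, OpenCV 4.12 (cv2) and the standard library are available. Lean on these libraries where they do the work, as an engineer would, in place of code of your own. Each camera call takes 0.05 s, during which the arm holds its last target. There are 200 camera calls.

## Working session

There is one attempt and no reset: what is moved stays moved. The work goes in short steps, Python scripts to look and compute and a shell command to move; the robot and the scene stay as the last step left them, time stands still between calls to the robot, and variables do not carry over. Pictures are saved under pics/ and viewed, at most 14 in all, crops included, and the job is handed in when it is done.

```bash
mkdir -p pics; cat > h.py <<'E'
import numpy as np, cv2
from workcell import manip
def cam(n):
    p=manip.camera_params(n); R=cv2.Rodrigues(np.array(p['rvec'],float))[0]; t=np.array(p['tvec'],float).ravel()
    f=192/np.tan(np.radians(p['vfov'])/2); return f,p['cx'],p['cy'],R,t
def cloud(n,d):
    f,cx,cy,R,t=cam(n); v,u=np.mgrid[:d.shape[0],:d.shape[1]]
    P=np.stack([(u-cx)/f*d,(v-cy)/f*d,d],-1); return (P-t)@R
def proj(n,X):
    f,cx,cy,R,t=cam(n); c=np.atleast_2d(X)@R.T+t; return np.stack([c[:,0]/c[:,2]*f+cx,c[:,1]/c[:,2]*f+cy],1)
def shot(n,name):
    im,d=manip.get_image(n); cv2.imwrite(f'pics/{name}.png',im[...,::-1]); np.savez(f'pics/{name}.npz',im=im,P=cloud(n,d),d=d); return im,d,cloud(n,d)
E
python3 - <<'E'
from h import *
np.set_printoptions(precision=4,suppress=True)
ims=[]
for n in ['scene','top']:
    im,d,P=shot(n,n+'0'); print(n,manip.camera_params(n)); 
    for k in ['tape_roll_mid','tray_in','block_a_mid','stop_handle','ink_tube','rosin_tin','deck']:
        print(k)
        for r in manip.find_in(n,k):
            u,v=map(int,np.round(r['at'])); print('  ',u,v,round(r['conf'],2),P[v,u] if 0<=v<384 and 0<=u<512 else '')
print(manip.sense())
E
```

```text
scene {'vfov': 50.79711744465241, 'cx': 258.8793367365722, 'cy': 195.8317135800312, 'rvec': array([ 1.1186, -2.4116,  0.9353]), 'tvec': array([0.3829, 0.3428, 1.4989])}
tape_roll_mid
   227 200 0.56 [0.6325 0.1463 0.0636]
tray_in
   195 249 0.74 [0.5499 0.3745 0.0032]
   325 182 0.6 [ 0.4628 -0.2822  0.0201]
block_a_mid
   326 182 0.55 [ 0.4595 -0.2853  0.0206]
stop_handle
   259 180 0.55 [ 0.6192 -0.0208  0.0852]
ink_tube
rosin_tin
   173 275 0.96 [0.4611 0.5193 0.0692]
   239 189 0.29 [0.6438 0.0721 0.0719]
deck
   237 187 0.93 [0.6588 0.0714 0.0722]
top {'vfov': 46.03397407287974, 'cx': 254.29481601511722, 'cy': 186.09463634878534, 'rvec': array([ 2.1788, -2.1537,  0.0964]), 'tvec': array([0.0296, 0.5613, 1.4776])}
tape_roll_mid
tray_in
   154 191 0.79 [0.5424 0.3748 0.0085]
block_a_mid
   354 217 0.7 [ 0.4611 -0.2883  0.0565]
stop_handle
   265 162 0.83 [0.6322 0.0021 0.0939]
ink_tube
   405 216 0.83 [ 0.4676 -0.4653  0.0187]
rosin_tin
   107 213 0.68 [0.4642 0.5102 0.0694]
deck
   249 157 0.77 [0.6513 0.054  0.073 ]
{'time': 0.8, 'joint_positions': array([-0.9604,  0.3847,  0.0079, -0.    , -1.194 , -0.2586]), 'joint_velocities': array([ 0.0009, -0.0016,  0.0004,  0.0004, -0.0013,  0.0013]), 'joint_efforts': array([ -0.0001, -39.2028,  18.8605,   4.1903,  -0.0003,   0.    ]), 'tcp_pos': array([ 0.2154, -0.5867,  0.2085]), 'tcp_rot': array([-3.1416,  0.    , -2.7898]), 'wrist_force': array([-0.6358, -0.492 ,  0.5092]), 'moment': array([-0.0075,  0.0156, -0.0054]), 'finger_force': 0.0, 'finger_gap': 0.08561483928560687}
```

View pics/scene0.png

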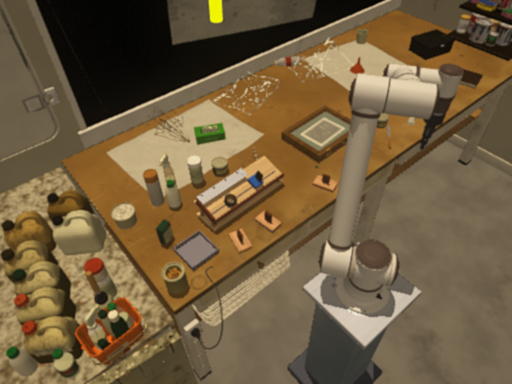

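View pics/top0.png

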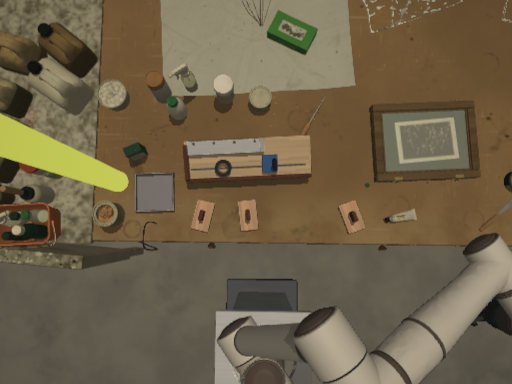

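The top view shows the deck at (248,160) with tape at (223,168), the blue stop at (270,163) and the tray at (155,192). Three blocks stand in front of it at (203,216), (248,215) and (351,217). Now I'll take measurements from the depth clouds.

```bash
cat > m.py <<'E'
from h import *
np.set_printoptions(precision=4,suppress=True)
def blocks(P,lo=.02,hi=.075):
    # handles on table: points above base height
    x,y,z=P[...,0],P[...,1],P[...,2]
    m=((x>.36)&(x<.56)&(y>-.42)&(y<.30)&(z>.008)&(z<.09)).astype(np.uint8)
    n,l,s,c=cv2.connectedComponentsWithStats(m)
    for i in range(1,n):
        if s[i,4]<40: continue
        Q=P[l==i]; top=Q[Q[:,2]>.045]; base=Q[(Q[:,2]<.025)]
        r=cv2.minAreaRect(Q[:,:2].astype(np.float32)*1000)
        rt=cv2.minAreaRect(top[:,:2].astype(np.float32)*1000) if len(top)>3 else None
        print('comp px',c[i],s[i,4],'rect mm',np.round(r[0],1),np.round(r[1],1),round(r[2],1),'z',np.median(base[:,2]) if len(base) else None,'top',None if rt is None else (np.round(rt[0],1),np.round(rt[1],1),round(rt[2],1),np.median(top[:,2])))
E
python3 - <<'E'
from m import *
for n in ['scene','top']:
    print(n); blocks(np.load(f'pics/{n}0.npz')['P'])
z=np.load('pics/top0.npz');P=z['P'];im=z['im']
x,y,zz=P[...,0],P[...,1],P[...,2]
print('table z',np.median(zz[225:240,280:330]))
# deck plane: right-end empty wood
Q=P[140:178,283:306].reshape(-1,3); 
for _ in range(4):
    c=Q.mean(0); n=np.linalg.svd(Q-c)[2][2]; n*=np.sign(n[2]); r=(Q-c)@n; Q=Q[abs(r)<max(.002,1*r.std())]
print('deck n',n,c,len(Q),'tilt',np.degrees(np.arccos(n[2])),'yaw',np.degrees(np.arctan2(-n[1],-n[0])))
cv2.imwrite('pics/c1.png',cv2.resize(im[120:235,175:375,::-1],None,fx=4,fy=4,interpolation=cv2.INTER_CUBIC))
im2=np.load('pics/scene0.npz')['im']
cv2.imwrite('pics/c2.png',cv2.resize(im2[145:265,180:345,::-1],None,fx=4.8,fy=4.8,interpolation=cv2.INTER_CUBIC))
E
```

```text
scene
comp px [324.7377 181.5451] 244 rect mm [ 466.1 -285. ] [101.1  67.1] 20.4 z 0.014510675251572045 top (array([ 468.4, -284.7]), array([36.5, 19. ]), 20.7, np.float64(0.05580957803338394))
comp px [267.5089 220.1922] 281 rect mm [469.4  62.9] [103.7  66.3] 7.9 z 0.014581839964617387 top (array([466.6,  63. ]), array([33.4, 15.3]), 14.1, np.float64(0.05824850744861586))
comp px [239.6429 239.6071] 308 rect mm [464.4 211.7] [ 63.  103.9] 76.8 z 0.014760196871281134 top (array([462.1, 213.8]), array([13.4, 36. ]), 78.3, np.float64(0.06022627645423039))
top
comp px [202.2353 215.7723] 527 rect mm [460.4 208.8] [ 62.6 101.8] 79.0 z 0.01476873088182767 top (array([461.7, 209.1]), array([15. , 33.7]), 78.6, np.float64(0.057798793439115884))
comp px [247.786  215.1799] 528 rect mm [464.4  57. ] [99.6 59.9] 6.8 z 0.014849165596531827 top (array([463.4,  56.7]), array([33.2, 13.2]), 8.6, np.float64(0.05909626236025817))
comp px [351.5582 216.8299] 541 rect mm [ 464.1 -288.4] [104.5  65.5] 22.3 z 0.014828217889219017 top (array([ 463.7, -289.6]), array([34.3, 14.1]), 19.2, np.float64(0.05882969463590916))
table z 0.0008336979899197471
deck n [-0.0198 -0.997   0.0746] [ 0.6414 -0.0884  0.1266] 77 tilt 85.7207157832641 yaw 88.86457426218881
```

View pics/c1.png

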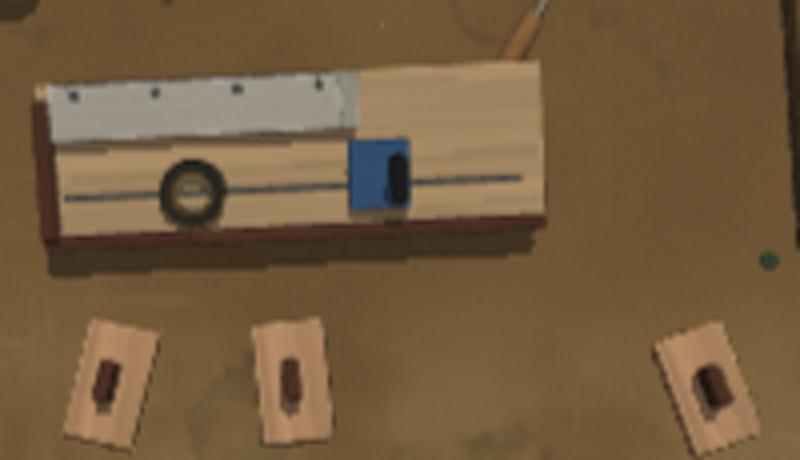

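View pics/c2.png

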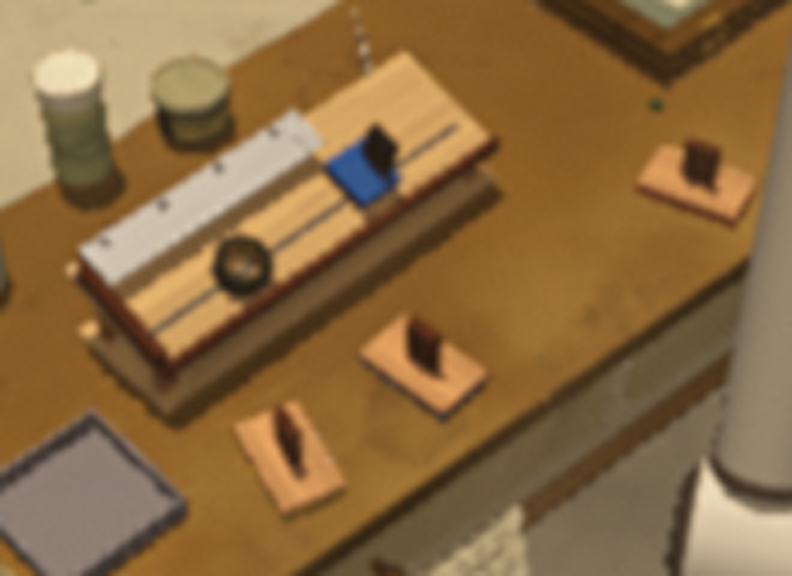

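Crops: the deck's left end wall is on the left, with the strip over the upper part. The tape is near mid-left, and the stop, carriage plus handle, sits at the strip mouth. The ledge is along the bottom edge. All blocks are roughly lengthways in x. Next I'll fit the deck frame.

```bash
cat > deck.py <<'E'
from h import *
from scipy.optimize import least_squares
np.set_printoptions(precision=4,suppress=True)
def Rd(yaw,tilt=np.radians(17)):
    c,s=np.cos(yaw),np.sin(yaw); 
    X=np.array([c*np.cos(tilt),s*np.cos(tilt),np.sin(tilt)]); Y=np.array([-s,c,0]); return np.stack([X,Y,np.cross(X,Y)],1)
E
python3 - <<'E'
from deck import *
for n,cols in [('top',(139,171,281,309)),]:
    z=np.load(f'pics/{n}0.npz');P=z['P']
    a,b,c,d=cols;Q=P[a+2:b-2,c+3:d-3].reshape(-1,3);Q=Q[Q[:,2]>.02]
    A=np.c_[Q[:,:2],np.ones(len(Q))];k=np.linalg.lstsq(A,Q[:,2],rcond=None)[0]
    for _ in range(5):
        r=Q[:,2]-A@k; g=abs(r)<max(.0015,1.5*np.median(abs(r)));k=np.linalg.lstsq(A[g],Q[g,2],rcond=None)[0]
    print(k,g.sum(),len(Q),'tilt',np.degrees(np.arctan(np.hypot(k[0],k[1]))),np.degrees(np.arctan2(k[1],k[0])))
    np.save('k.npy',k)
for n in ['top','scene']:
    P=np.load(f'pics/{n}0.npz')['P']; x,y,zz=P[...,0],P[...,1],P[...,2]
    h=zz-(k[0]*x+k[1]*y+k[2])
    if n=='top':
        print('heights mm grid (rows 134..190 step3, cols 180..312 step 6)')
        print((h[134:190:3,180:314:6]*1000).round(0).astype(int))
    else:
        m=(x>.5)&(x<.78)&(y>-.2)&(y<.3)&(abs(h)<.008); Q=P[m]
        k2=np.linalg.lstsq(np.c_[Q[:,:2],np.ones(len(Q))],Q[:,2],rcond=None)[0];print('scene',k2,len(Q),np.degrees(np.arctan(np.hypot(*k2[:2]))),np.degrees(np.arctan2(k2[1],k2[0])))
E
```

```text
[ 0.3121  0.0217 -0.1303] 437 616 tilt 17.373978703536732 3.977584505895408
heights mm grid (rows 134..190 step3, cols 180..312 step 6)
[[-105 -107 -100 -105 -107 -106 -106 -101  -99 -105 -101 -103 -105 -107
   -99  -98 -105 -102  -95  -98  -79 -103 -100]
 [ -97 -100 -100  -99 -103  -97 -105  -97  -95  -96 -101 -102 -102 -101
   -96   -2    3    0    6    5   -1   -2  -98]
 [-103  -96  -91  -97   -6   -5   12   23   25   23   22   24   20   19
    36   -3    3   -6    2    3   -8   -1  -88]
 [-100   -2   21   17   25   20   27   23   21   30   22   25   22   26
    36    1   -3    4    1   -3    1    2  -86]
 [ -87   21   24   26   23   21   21   20   22   23   20   24   19   22
    33    1    0    7    1   -4   -1    0  -86]
 [ -91   20   22   24   18   24   27   27   22   18   19   26   23   26
    28   -5    1   11    1   -5   -3   -1  -83]
 [ -86   18   24   25   26   18   26   24   17   24   25   24   22   20
     0   -2   -2   -3    0    4   -6    4  -81]
 [ -86   27   23    1    3   -2    5   -3    0   -1    2    1    0    5
     5   22   20   -1    1    0   -4    2  -78]
 [ -
[... 690 characters left out ...]
   3    1   -3    1  -56]
 [ -62   21   -1   -5   -1    2    0   17    3    2   -2   -1    3    9
     6   10   11   13   14   11   12   15  -48]
 [ -50   26    4 1527    4   15   12   10   15   12    9   12   11   12
     5    8  -52  -50  -57  -59  -54  -50  -50]
 [ -58   11   12    9    8  -53  -62  -53  -55  -50  -51  -49  -43  -53
   -46  -46  -44  -43  -47  -47  -50  -43  -48]
 [ -51  -53  -50  -54  -53  -48  -56  -51  -47  -50  -45  -47  -49  -55
   -45  -45  -46  -43  -51  -47  -51  -46  -46]
 [ -46  -47  -43  -48  -48  -48  -47  -45  -42  -41  -45  -45  -45  -44
   -40  -40  -42  -46  -43  -32  -44  -39  -41]]
scene [ 0.2807  0.0185 -0.1105] 1534 15.71381592817635 3.7775508671330615
```

```bash
cat >> deck.py <<'E'
from scipy.optimize import minimize
def model(x,y):
    h=np.full(x.shape,np.nan)
    h[(x>0)&(x<.125)&(y>-.23)&(y<.175)]=0
    h[(x>-.012)&(x<=0)&(y>-.22)&(y<.19)]=.010
    h[(x>-.05)&(x<=-.012)&(y>-.22)&(y<.17)]=-.04
    h[(x>-.012)&(x<.12)&(y>=.175)&(y<.183)]=.024
    h[(x>.08)&(x<.105)&(y>-.056)&(y<.175)]=.022
    h[(x>.08)&(x<.105)&(y>-.071)&(y<=-.056)]=.026
    return h
def fitdeck(P,p0,excl=None):
    Q=P.reshape(-1,3)
    Q=Q[(Q[:,0]>.45)&(Q[:,0]<.8)&(Q[:,1]>-.25)&(Q[:,1]<.35)]
    def cost(p,full=False):
        L=(Q-p[:3])@Rd(p[3]); h=model(L[:,0],L[:,1]); e=np.clip(abs(L[:,2]-h),0,.015)
        low=(L[:,0]<-.012)&(L[:,2]<-.02); e[low]=0
        e=np.where(np.isnan(h),np.where(L[:,2]>-.03,.006,.003),e); return e.mean()*1000
    best=None
    for s in [(.01,.01,.004,.02),(-.01,.01,-.004,.02),(.005,-.01,.004,-.02),(-.006,-.006,.003,.03)]:
        S=np.vstack([p0]+[p0+np.eye(4)[i]*s[i] for i in range(4)])
        r=minimize(cost,p0,method='Nelder-Mead',options=dict(initial_simplex=S,xatol=1e-5,fatol=1e-6,maxiter=800))
        if best is None or r.fun<best.fun: best=r
    return best
E
python3 - <<'E'
from deck import *
for n in ['top','scene']:
    P=np.load(f'pics/{n}0.npz')['P']
    # origin: ledge ~ row 180; deck y0 from end wall -.175
    a=P[158,300]; 
    p0=np.array([.585,.05,.055,np.radians(3.9)])
    r=fitdeck(P,p0); p=r.x; r=fitdeck(P,p); p=r.x; print(n,r.fun,p,np.degrees(p[3]))
    L=(P-p[:3])@Rd(p[3]); im=np.load(f'pics/{n}0.npz')['im'].astype(int)
    on=(L[...,0]>0.005)&(L[...,0]<.075)&(L[...,1]>-.23)&(L[...,1]<.17)
    blue=on&(im[...,2]>im[...,0]+40); B=L[blue]; print('blue L range',np.percentile(B,[2,50,98],0), len(B))
    dark=on&(im.sum(-1)<170)&(L[...,2]>.012); nn,l,s,c=cv2.connectedComponentsWithStats(dark.astype(np.uint8))
    for i in range(1,nn):
        if s[i,4]>8: 
            q=L[l==i]; print('dark',c[i],s[i,4],q.mean(0),np.percentile(q,[3,97],0).ravel(),'world',P[l==i].mean(0))
E
```

```text
top 4.474789255562846 [0.5862 0.0725 0.0552 0.0492] 2.819795723946701
blue L range [[ 0.0214 -0.1047  0.0105]
 [ 0.0506 -0.0795  0.0171]
 [ 0.0724 -0.0642  0.023 ]] 162
dark [273.9104 164.806 ] 67 [ 0.0447 -0.1001  0.0437] [ 0.0207 -0.1065  0.0135  0.0626 -0.0943  0.0633] world [ 0.621  -0.0259  0.1101]
dark [222.6299 168.4016] 127 [0.0354 0.0644 0.0176] [0.0111 0.0405 0.0129 0.0598 0.0888 0.0234] world [0.6116 0.1383 0.0824]
scene 4.283578675946137 [0.6012 0.0634 0.0585 0.0566] 3.2440183017347497
blue L range [[ 0.0068 -0.0841  0.0104]
 [ 0.0324 -0.0668  0.0166]
 [ 0.0558 -0.0509  0.0241]] 77
dark [258.6591 176.5682] 44 [ 0.0278 -0.0849  0.0404] [ 0.0148 -0.0945  0.0166  0.0424 -0.0796  0.0596] world [ 0.6207 -0.0205  0.1052]
dark [229.2632 199.1053] 38 [0.0256 0.0806 0.0169] [0.0065 0.0592 0.0128 0.0444 0.1043 0.0218] world [0.6161 0.145  0.0821]
```

```bash
cat >> deck.py <<'E'
def overlay(n,name,p,box,s,out,extra=None):
    im=np.load(f'pics/{name}.npz')['im'][box[1]:box[3],box[0]:box[2],::-1]
    im=cv2.resize(im,None,fx=s,fy=s,interpolation=cv2.INTER_CUBIC)
    segs=[[(0,-.16,.01),(0,.175,.01)],[(-.012,-.16,.01),(-.012,.175,.01)],[(.08,-.056,.022),(.08,.175,.022)],[(.0,.175,.024),(.08,.175,.024)],[(.08,-.071,.028),(.108,-.071,.028)],[(.108,-.056,.022),(.108,.175,.022)]]
    if extra: segs+=extra
    for sg in segs:
        q=proj(n,np.array(sg)@Rd(p[3]).T+p[:3]); q=((q-box[:2]+.5)*s-.5).round().astype(int)
        cv2.line(im,tuple(map(int,q[0])),tuple(map(int,q[1])),(255,0,255),1)
    cv2.imwrite(out,im)
E
python3 - <<'E'
from deck import *
p=np.array([.591,.065,.0565,np.radians(3.0)])
overlay('top','top0',p,(180,130,313,188),6,'pics/o1a.png')
overlay('scene','scene0',p,(185,150,295,230),7,'pics/o1b.png')
a=cv2.imread('pics/o1a.png');b=cv2.imread('pics/o1b.png')
print(a.shape,b.shape)
E
```

```text
(348, 798, 3) (560, 770, 3)
```

View pics/o1a.png

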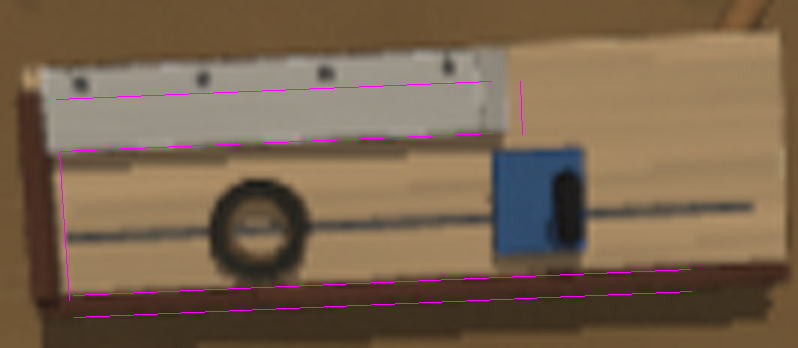

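View pics/o1b.png

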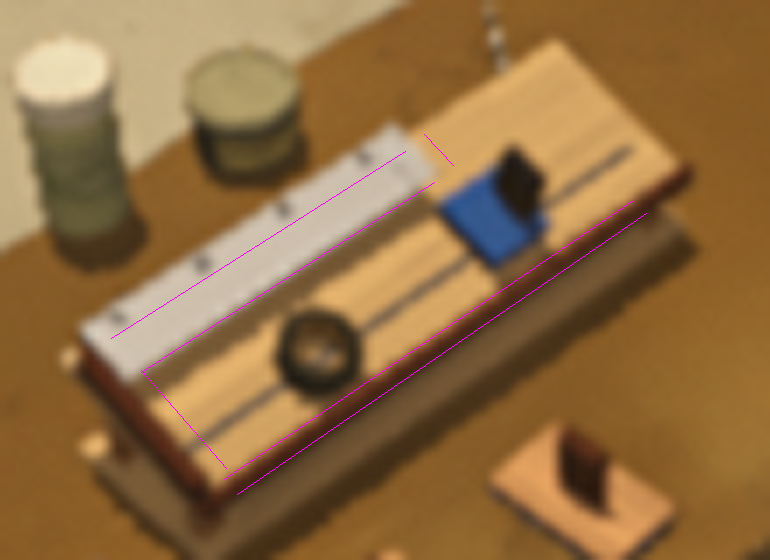

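Fit: deck origin ≈ (0.592, 0.072, 0.056), yaw ≈ 3.2°, with the overlays off by about 6 mm in y before this correction. The stop face is at deck y ≈ −0.064. I'll go for the tape first.

```bash
python3 -m jog '[[[0.5,0.96,0.1,0,0,-0.28,100],[0.5,0.96,0.1,0,0,-0.28,100],[0.5,0.96,0.1,0,0,-0.28,100],[0.5,0.96,0.1,0,0,-0.28,100],[0.5,0.96,0.1,0,0,-0.28,100],[0.5,0.96,0,0,0,-0.28,100],[0.5,0.96,0,0,0,-0.28,100],[0.5,0.96,0,0,0,-0.28,100],[0.5,0.96,0,0,0,-0.28,100],[0.5,0.96,0,0,0,-0.28,100],[0.5,0.96,0,0,0,-0.28,100],[0.5,0.96,0,0,0,-0.28,100]]]'
python3 -m jog '[[[0.5,0.96,0,0.03,-0.5,0,100],[0.5,0.96,0,0.03,-0.5,0,100],[0.5,0.96,0,0.03,-0.5,0,100],[0.5,0.96,0,0.03,-0.5,0,100],[0.5,0.96,-0.2,0.03,-0.5,0,100],[0.5,0.96,-0.5,0.03,-0.5,0,100],[0.5,0.4,-0.8,0.01,-0.4,0,100],[0,0,-0.5,0,0,0,100],[0,0,0,0,0,0,100]]]'
```

```text
time: 2.0
tcp_pos: [0.4559, -0.1242, 0.229]
tcp_rot: [-3.141, 0.001, -3.084]
wrist_force: [1.4, -0.8, -0.6]
finger_gap: 0.0852
finger_force: 0.0
time: 2.9
tcp_pos: [0.5931, 0.1199, 0.1446]
tcp_rot: [-3.137, 0.29, -3.081]
wrist_force: [0.4, 0.3, -1.2]
finger_gap: 0.0853
finger_force: 0.0
```

```bash
python3 - <<'E'
from deck import *
im,d,P=shot('top','top1'); im2,d2,P2=shot('scene','scene1')
s=manip.sense(); print(s['tcp_pos'],proj('top',s['tcp_pos']),proj('scene',s['tcp_pos']))
p=np.array([.592,.072,.056,np.radians(3.2)])
a=cv2.resize(im2[150:230,185:295,::-1],None,fx=5,fy=5,interpolation=cv2.INTER_CUBIC)
b=cv2.resize(im[128:195,178:258,::-1],None,fx=5,fy=5,interpolation=cv2.INTER_CUBIC)
q=proj('scene',s['tcp_pos'])[0]; cv2.circle(a,tuple(int(v) for v in (q-[185,150]+.5)*5),4,(255,0,255),1)
q=proj('top',s['tcp_pos'])[0]; cv2.circle(b,tuple(int(v) for v in (q-[178,128]+.5)*5),4,(255,0,255),1)
c=np.zeros((400,960,3),np.uint8); c[:400,:550]=a; c[:335,555:955]=b
cv2.imwrite('pics/v1.png',cv2.resize(c,(800,333)))
E
```

```text
[0.5957 0.1205 0.1491] [[226.6036 170.6277]] [[235.9222 187.9623]]
```

View pics/v1.png

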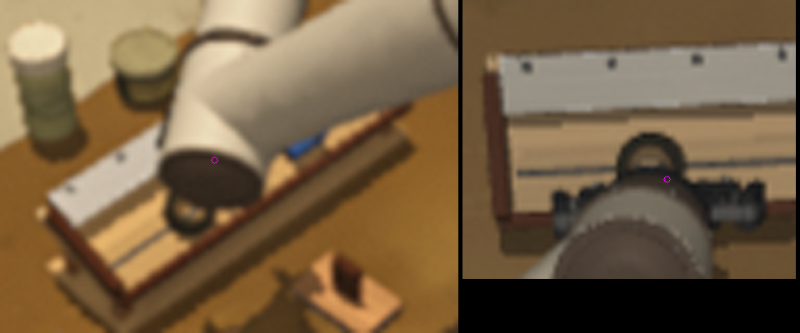

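The top panel shows the gripper spanning the tape, which lies about 20 mm further left. I'll shift, descend and grip.

```bash
python3 -m jog '[[[0,0.5,0,0,0,0,100],[0.1,0,-0.4,0,0,0,100],[0.1,0,-0.4,0,0,0,100],[0.1,0,-0.4,0,0,0,100],[0.1,0,-0.4,0,0,0,100],[0,0,-0.2,0,0,0,100],[0,0,0,0,0,0,100],[0,0,0,0,0,0,100]]]'
python3 -m jog '[[[0,0,-0.15,0,0,0,100],[0,0,0,0,0,0,100],[0,0,0,0,0,0,100]]]'
```

```text
time: 3.8
tcp_pos: [0.6121, 0.1407, 0.078]
tcp_rot: [3.142, 0.299, -3.083]
wrist_force: [0.6, 0.3, 1.3]
finger_gap: 0.0854
finger_force: 0.0
time: 4.1
tcp_pos: [0.6114, 0.1405, 0.0708]
tcp_rot: [-3.141, 0.297, -3.083]
wrist_force: [-0.4, -0.2, -0.1]
finger_gap: 0.0854
finger_force: 0.0
```

```bash
python3 -m jog '[[[0,0,-0.12,0,0,0,100],[0,0,0,0,0,0,100],[0,0,0,0,0,0,0],[0,0,0,0,0,0,0],[0,0,0,0,0,0,0],[0,0,0,0,0,0,0],[0,0,0,0,0,0,0],[0,0,0,0,0,0,0]]]'
```

```text
time: 4.9
tcp_pos: [0.6114, 0.1405, 0.0657]
tcp_rot: [-3.141, 0.297, -3.083]
wrist_force: [-0.3, -0.6, 0.5]
finger_gap: 0.0004
finger_force: 0.0
```

```bash
python3 -m jog '[[[0,0,0.8,0,0,0,100],[-0.5,-0.5,0.8,0,0,0,100],[-0.8,-0.5,0,0,0,0,100],[-0.8,-0.5,0,0,0,0,100],[-0.8,0,0,0,0,0,100],[0,0,0,0,0,0,100]]]'
python3 - <<'E'
from deck import *
p=np.array([.592,.072,.056,np.radians(3.2)])
for n in ['top','scene']:
    im,d,P=shot(n,n+'2'); L=(P-p[:3])@Rd(p[3]); im=im.astype(int)
    on=(L[...,0]>0.001)&(L[...,0]<.078)&(L[...,1]>-.03)&(L[...,1]<.17)
    dark=on&(im.sum(-1)<190)&(L[...,2]>.008)&(L[...,2]<.03); nn,l,s,c=cv2.connectedComponentsWithStats(dark.astype(np.uint8))
    for i in range(1,nn):
        if s[i,4]>8:
            q=L[l==i]; print(n,'dark',c[i],s[i,4],(np.percentile(q,3,0)+np.percentile(q,97,0))/2,np.percentile(q,[3,97],0).ravel(),'world',P[l==i].mean(0))
    q=np.array([[0.03,.066,.018]])@Rd(p[3]).T+p[:3]; print(n,q,proj(n,q))
    if n=='top': cv2.imwrite('pics/v2.png',cv2.resize(im[128:195,178:258,::-1].astype(np.uint8),None,fx=6,fy=6,interpolation=cv2.INTER_CUBIC))
E
```

```text
time: 5.5
tcp_pos: [0.4912, 0.0784, 0.1292]
tcp_rot: [-3.14, 0.295, -3.083]
wrist_force: [0.3, 0.3, -0.3]
finger_gap: 0.0845
finger_force: 0.0
top dark [222.7347 168.2517] 147 [0.03   0.0651 0.0175] [0.0052 0.0409 0.0126 0.0548 0.0893 0.0225] world [0.6122 0.138  0.0821]
top [[0.6117 0.1392 0.082 ]] [[222.3601 168.4091]]
scene dark [230.1094 199.7344] 64 [0.0314 0.07   0.0156] [0.0085 0.0479 0.0089 0.0543 0.0922 0.0224] world [0.6125 0.1434 0.0801]
scene [[0.6117 0.1392 0.082 ]] [[230.9994 199.0319]]
```

View pics/v2.png

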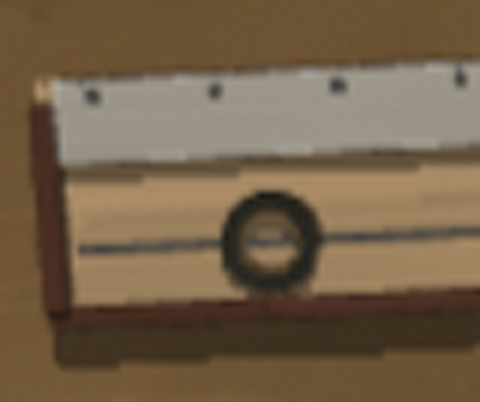

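The tape has not moved, and the fingers closed fully with no force. So I'll check the actual finger position against the TCP.

```bash
python3 - <<'E'
from deck import *
s=manip.sense(); print(s['time'],s['tcp_pos'],s['tcp_rot'],s['finger_gap'],s['joint_positions'])
R=cv2.Rodrigues(np.zeros(3))[0]
from scipy.spatial.transform import Rotation as Ro
R=Ro.from_euler('xyz',s['tcp_rot']).as_matrix(); t=s['tcp_pos']
out=[]
for n in ['scene','top']:
    im=np.load(f'pics/{n}2.npz')['im'][...,::-1].copy()
    q=proj(n,np.array([t,t-R[:,2]*.06,t+R[:,1]*.0427,t-R[:,1]*.0427])); c=q[0].astype(int)
    x0,y0=c-[45,40]; k=cv2.resize(im[y0:y0+80,x0:x0+95],None,fx=5,fy=5,interpolation=cv2.INTER_CUBIC)
    for i,v in enumerate(q): cv2.circle(k,tuple(int(a) for a in (v-[x0,y0]+.5)*5),3,[(255,0,255),(0,255,0),(0,255,255),(0,255,255)][i],1)
    out.append(cv2.resize(k,(400,336)))
cv2.imwrite('pics/v3.png',np.hstack(out))
E
```

```text
5.6 [0.4954 0.0807 0.1304] [-3.1414  0.2987 -3.082 ] 0.08527524812803675 [ 0.5661  0.1138 -0.74    0.3181 -0.4747 -2.3432]
```

View pics/v3.png

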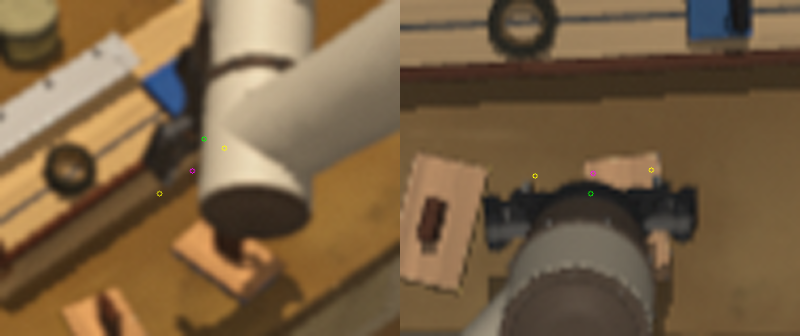

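Finger position and TCP agree, so the tips must have closed above the tape's upper half. I'll retry slightly lower and well centred, closing only partway at first.

```bash
python3 -m jog '[[[0.6,0.35,0,0,0,0,100],[0.7,0.4,0,0,0,0,100],[0.7,0.4,-0.2,0,0,0,100],[0.7,0.3,-0.3,0,0,0,100],[0,0,0,0,0,0,100],[0.09,0,-0.3,0,0,0,100],[0.09,0,-0.3,0,0,0,100],[0.09,0,-0.3,0,0,0,100],[0.09,0,-0.3,0,0,0,100],[0,0,0,0,0,0,100],[0,0,0,0,0,0,100]]]'
python3 -m jog '[[[0,0,0,0,0,0,45],[0,0,0,0,0,0,45],[0,0,0,0,0,0,45],[0,0,0,0,0,0,45]]]'
```

```text
time: 6.7
tcp_pos: [0.618, 0.1385, 0.0617]
tcp_rot: [-3.14, 0.297, -3.083]
wrist_force: [-0.2, 0.6, -0.4]
finger_gap: 0.0856
finger_force: 0.0
time: 7.1
tcp_pos: [0.6179, 0.1386, 0.0622]
tcp_rot: [-3.141, 0.298, -3.083]
wrist_force: [-0.5, 0.1, -0.3]
finger_gap: 0.0387
finger_force: 0.0
```

```bash
python3 -m jog '[[[0,0,0,0,0,0,90],[0,0,0,0,0,0,90],[0,0,0,0,0,0,90],[0.02,0,-0.08,0,0,0,90],[0,0,0,0,0,0,90]]]'
python3 -m jog '[[[0.02,0,-0.08,0,0,0,90],[0,0,0,0,0,0,90],[0,0,0,0,0,0,90]]]'
python3 - <<'E'
from deck import *
im,d,P=shot('scene','scene3'); im,d,P=shot('top','top3'); 
print(manip.sense()['tcp_pos'],manip.sense()['wrist_force'])
p=np.array([.592,.072,.056,np.radians(3.2)]);L=(P-p[:3])@Rd(p[3])
m=(L[...,0]>-.02)&(L[...,0]<.08)&(L[...,1]>0)&(L[...,1]<.14)
a=cv2.resize(np.load('pics/scene3.npz')['im'][165:235,190:280,::-1],None,fx=4.4,fy=4.4,interpolation=cv2.INTER_CUBIC)
b=cv2.resize(im[128:198,178:268,::-1],None,fx=4.4,fy=4.4,interpolation=cv2.INTER_CUBIC)
cv2.imwrite('pics/v4.png',np.hstack([a,b]))
E
```

```text
time: 7.6
tcp_pos: [0.6183, 0.1383, 0.0579]
tcp_rot: [-3.14, 0.296, -3.083]
wrist_force: [0.0, -0.9, 0.3]
finger_gap: 0.0769
finger_force: 0.0
time: 7.9
tcp_pos: [0.6193, 0.1384, 0.0551]
tcp_rot: [-3.14, 0.297, -3.083]
wrist_force: [0.2, -0.2, 0.3]
finger_gap: 0.0769
finger_force: 0.0
[0.6194 0.1385 0.0553] [ 0.4473 -0.2825  0.6729]
```

View pics/v4.png

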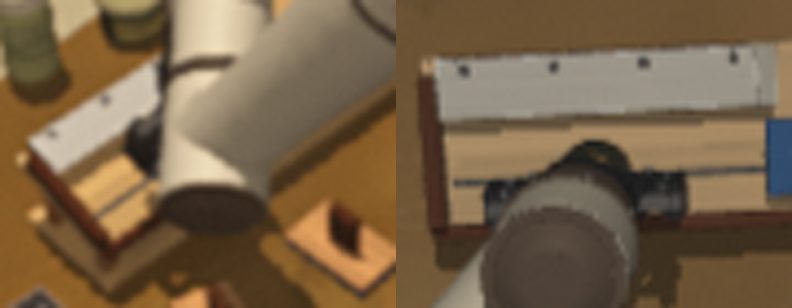

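```bash
python3 -m jog '[[[0,0,0,0,0,0,58],[0,0,0,0,0,0,58],[0,0,0,0,0,0,58],[0,0,0,0,0,0,58]]]'; python3 -c "
from workcell import manip; s=manip.sense(); print(s['finger_gap'],s['finger_force'],s['wrist_force'],s['tcp_pos'],s['joint_efforts'])"
```

```text
time: 8.4
tcp_pos: [0.6193, 0.1385, 0.0558]
tcp_rot: [-3.141, 0.298, -3.083]
wrist_force: [-2.8, 0.3, 3.7]
finger_gap: 0.0496
finger_force: 17.4
0.04956214515326401 17.430330740462523 [-2.78465746  0.31218352  3.73744763] [0.61934829 0.13846365 0.05577342] [-8.12669657e-02 -3.35161901e+01  1.34069028e+01  2.48920798e+00
  7.34151620e-01 -6.29287621e-03]
```

```bash
python3 -m jog '[[[0,0,0,0,0,0,0],[0,0,0,0,0,0,0],[0,0,0,0,0,0,0],[0,0,0,0,0,0,0]]]'; python3 -m jog '[[[-0.03,0,0.1,0,0,0,0],[-0.07,0,0.25,0,0,0,0],[-0.14,0,0.5,0,0,0,0],[-0.14,0,0.5,0,0,0,0],[-0.1,0,0.5,0,0,0,0],[0,0,0,0,0,0,0]]]'
```

```text
time: 8.8
tcp_pos: [0.6244, 0.1431, 0.0641]
tcp_rot: [3.136, 0.313, -3.079]
wrist_force: [-14.8, 5.9, 31.8]
finger_gap: 0.0236
finger_force: 58.7
time: 9.4
tcp_pos: [0.6016, 0.1396, 0.1324]
tcp_rot: [3.14, 0.303, -3.083]
wrist_force: [1.1, -0.9, 0.4]
finger_gap: -0.0001
finger_force: 0.0
```

```bash
python3 -m jog '[[[-0.9,-0.3,0.2,0,0,0,100],[-0.9,-0.3,0,0,0,0,100],[-0.9,-0.3,0,0,0,0,100],[-0.5,-0.3,0,0,0,0,100],[0,0,0,0,0,0,100]]]'
python3 - <<'E'
from deck import *
p=np.array([.592,.072,.056,np.radians(3.2)])
out=[]
for n in ['top','scene']:
    im,d,P=shot(n,n+'4'); L=(P-p[:3])@Rd(p[3]); im=im.astype(int)
    on=(L[...,0]>-.03)&(L[...,0]<.078)&(L[...,1]>-.05)&(L[...,1]<.17)
    dark=on&(im.sum(-1)<190)&(L[...,2]>.006)&(L[...,2]<.06); nn,l,s,c=cv2.connectedComponentsWithStats(dark.astype(np.uint8))
    for i in range(1,nn):
        if s[i,4]>8:
            q=L[l==i]; print(n,'dark',c[i],s[i,4],(np.percentile(q,3,0)+np.percentile(q,97,0))/2,np.percentile(q,[3,97],0).ravel(),'world',P[l==i].mean(0))
    for r in manip.find_in(n,'tape_roll_mid'): print(n,r)
    b=[180,128] if n=='top' else [185,150]
    out.append(cv2.resize(im[b[1]:b[1]+80,b[0]:b[0]+95,::-1].astype(np.uint8),(400,336),interpolation=cv2.INTER_CUBIC))
cv2.imwrite('pics/v5.png',np.hstack(out))
E
```

```text
time: 9.9
tcp_pos: [0.4687, 0.0882, 0.1359]
tcp_rot: [-3.139, 0.294, -3.083]
wrist_force: [0.2, 0.3, 0.0]
finger_gap: 0.0725
finger_force: 0.0
top dark [228.3475 168.1277] 141 [0.0305 0.0474 0.0181] [0.0054 0.0245 0.0113 0.0557 0.0704 0.0249] world [0.6128 0.1199 0.0822]
top dark [225.1894 179.2775] 227 [-0.0076  0.0601  0.0111] [-0.0133 -0.0418  0.0063 -0.0019  0.1621  0.016 ] world [0.5786 0.1308 0.0641]
top {'at': [229.9, 168.1], 'conf': 0.66}
top {'at': [250.2, 160.6], 'conf': 0.5}
scene dark [233.747  199.6747] 83 [0.0216 0.0656 0.015 ] [-0.0092  0.0309  0.0074  0.0524  0.1002  0.0227] world [0.6054 0.1298 0.0767]
scene {'at': [229.8, 197.9], 'conf': 0.68}
```

View pics/v5.png

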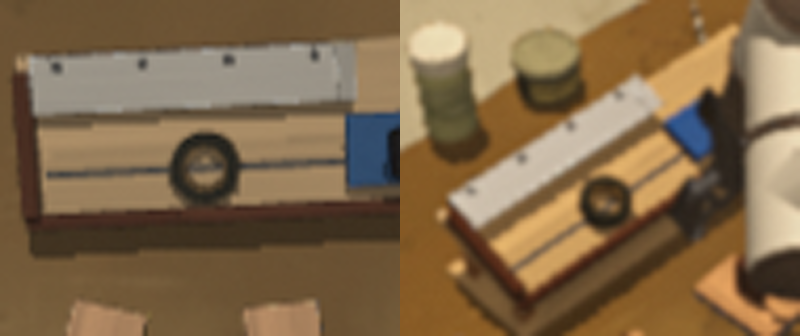

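The picture shows the tape pushed about 18 mm to the right, to top pixel (228,168). Pictures are scarce now, so I'll inspect the fingers through the depth cloud in the tool frame.

```bash
python3 - <<'E'
from deck import *
from scipy.spatial.transform import Rotation as Ro
s=manip.sense(); R=Ro.from_euler('xyz',s['tcp_rot']).as_matrix(); t=s['tcp_pos']; print(t,s['finger_gap'])
for n in ['scene','top']:
    print('cam pos',-cam(n)[3].T@cam(n)[4])
    P=np.load(f'pics/{n}4.npz')['P']; T=((P-t)@R).reshape(-1,3); im=np.load(f'pics/{n}4.npz')['im'].reshape(-1,3).astype(int)
    m=(abs(T[:,0])<.06)&(abs(T[:,1])<.09)&(T[:,2]>-.12)&(T[:,2]<.02)&(P.reshape(-1,3)[:,2]>.075); Q=T[m]*1000
    o=np.argsort(-Q[:,2]); print(n,len(Q)); print(np.c_[Q[o][::max(1,len(Q)//45)],im[m][o][::max(1,len(Q)//45)].sum(-1)].round(0).astype(int).tolist())
E
```

```text
[0.4731 0.0911 0.1372] 0.08551423637118435
cam pos [-0.3562  0.7699  1.3383]
scene 96
[[3, 55, -43, 130], [-2, 56, -45, 130], [8, 45, -49, 180], [5, 54, -52, 132], [3, 57, -54, 112], [7, 53, -63, 157], [6, 58, -67, 120], [11, 51, -82, 132], [8, 69, -82, 110], [9, 55, -83, 126], [7, 53, -85, 121], [-6, 72, -88, 112], [8, 76, -90, 120], [-6, 68, -90, 104], [10, 67, -91, 113], [1, 74, -92, 116], [-8, 72, -93, 98], [14, 36, -93, 129], [-2, 73, -94, 109], [1, 70, -95, 109], [9, 73, -96, 105], [9, 68, -97, 112], [11, 44, -98, 129], [-11, 76, -99, 110], [9, 48, -100, 149], [14, 28, -102, 124], [2, 38, -102, 140], [10, 65, -103, 109], [15, 45, -104, 126], [4, 45, -104, 131], [7, 43, -105, 125], [15, 40, -106, 121], [10, 47, -107, 121], [10, 41, -108, 138], [14, 35, -109, 130], [14, 30, -110, 126], [-9, 75, -110, 109], [5, 73, -112, 107], [8, 76, -112, 105], [-11, 74, -113, 135], [12, 29, -113, 125], [9, 27, -115, 114], [15, 27, -116, 113], [-5, 70, -117, 106], [8, 31, -118, 123], [17, 20, -118, 168], [13, 26, -119, 112], [-20, 27, -119, 214]]
cam pos [0.4129 0.0208 1.5259]
top 163
[[2, 34, -
[... 399 characters left out ...]
, -84, 105], [8, -50, -84, 124], [7, 40, -85, 93], [-7, 62, -85, 93], [0, 51, -85, 115], [-7, -62, -86, 88], [5, 51, -87, 119], [12, 46, -87, 148], [-2, -44, -87, 91], [5, 45, -88, 120], [7, -53, -89, 145], [-6, -45, -90, 96], [-5, -68, -92, 118], [-6, -59, -94, 90], [-6, 56, -95, 92], [-11, -28, -96, 191], [-2, -42, -97, 88], [-7, -62, -97, 87], [-5, -42, -98, 94], [-3, -33, -99, 90], [-12, -31, -99, 108], [-9, -36, -101, 96], [-9, -39, -102, 93], [-6, 67, -103, 107], [-6, 61, -104, 90], [-7, -33, -105, 90], [-11, -25, -106, 93], [-7, 63, -107, 90], [-7, -59, -108, 89], [-5, 60, -110, 95], [-9, 29, -111, 81], [-7, -31, -114, 86], [-6, 65, -115, 95], [-1, 54, -118, 191], [-7, -64, -120, 95]]
```

```bash
python3 - <<'E'
from deck import *
from scipy.spatial.transform import Rotation as Ro
s=manip.sense(); R=Ro.from_euler('xyz',s['tcp_rot']).as_matrix(); t=s['tcp_pos']
z=np.load('pics/scene4.npz');P=z['P'];im=z['im']
for y in (45,52):
  for zz in range(-60,6,6):
    X=t+R@np.array([0,y,zz])/1000; u,v=proj('scene',X)[0].round().astype(int)
    print(y,zz,(u,v),im[v,u],((P[v,u]-t)@R*1000).round())
E
python3 - <<'E'
import cv2,numpy as np
im=np.load('pics/scene4.npz')['im'][165:235,215:305,::-1]
cv2.imwrite('pics/v6.png',cv2.resize(im,None,fx=8,fy=8,interpolation=cv2.INTER_CUBIC))
E
```

```text
45 -60 (np.int64(255), np.int64(202)) [47 40 31] [  9.  61. -90.]
45 -54 (np.int64(255), np.int64(203)) [50 43 35] [  5.  52. -66.]
45 -48 (np.int64(255), np.int64(203)) [50 43 35] [  5.  52. -66.]
45 -42 (np.int64(254), np.int64(204)) [48 40 32] [  6.  58. -67.]
45 -36 (np.int64(254), np.int64(205)) [51 44 37] [  5.  54. -52.]
45 -30 (np.int64(254), np.int64(206)) [64 54 44] [  6.  52. -44.]
45 -24 (np.int64(254), np.int64(206)) [64 54 44] [  6.  52. -44.]
45 -18 (np.int64(253), np.int64(207)) [67 49 30] [-52. -40. 154.]
45 -12 (np.int64(253), np.int64(208)) [85 58 30] [-49. -39. 158.]
45 -6 (np.int64(253), np.int64(209)) [116  79  37] [-45. -34. 154.]
45 0 (np.int64(252), np.int64(209)) [101  70  33] [-49. -33. 159.]
52 -60 (np.int64(254), np.int64(203)) [46 37 30] [ 10.  67. -91.]
52 -54 (np.int64(254), np.int64(204)) [48 40 32] [  6.  58. -67.]
52 -48 (np.int64(253), np.int64(204)) [44 36 30] [  8.  69. -82.]
52 -42 (np.int64(253), np.int64(205)) [47 37 28] [  3.  57. -54.]
52 -36 (np.int64(253), np.int64(206)) [55 44 31] [  3.  55. -43.]
52 -30 (np.int64(252), np.int64(207)) [69 49 27] [-56. -39. 159.]
52 -24 (np.int64(252), np.int64(207)) [69 49 27] [-56. -39. 159.]
52 -18 (np.int64(252), np.int64(208)) [77 54 28] [-51. -34. 154.]
52 -12 (np.int64(252), np.int64(209)) [101  70  33] [-49. -33. 159.]
52 -6 (np.int64(251), np.int64(210)) [104  71  35] [-47. -26. 159.]
52 0 (np.int64(251), np.int64(210)) [104  71  35] [-47. -26. 159.]
```

View pics/v6.png

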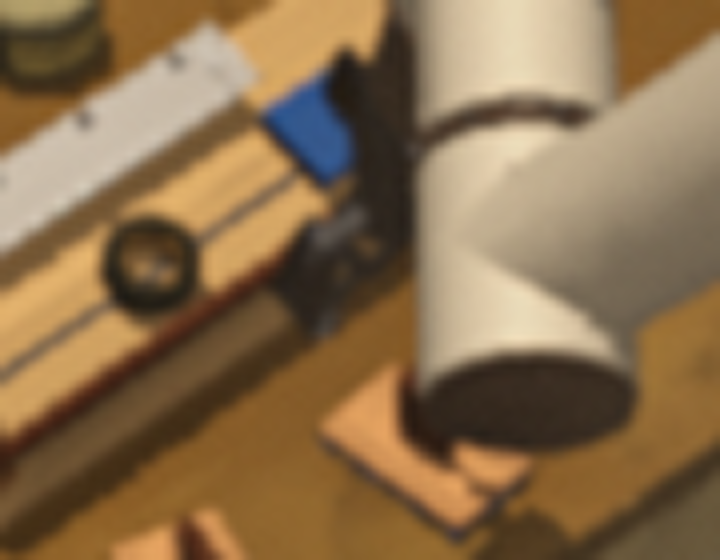

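In the scene crop the open fingertip is at about pixel (255,207), farther back than the nominal −13 mm. So the pads probably caught only the tape's upper rim, and it popped out. I'll do a guarded descent to deck contact with open fingers, then close.

```bash
python3 -m jog '[[[0.65,0.15,0,0,0,0,100],[0.65,0.15,0,0,0,0,100],[0.65,0.15,-0.2,0,0,0,100],[0.65,0.15,-0.2,0,0,0,100],[0.65,0.15,-0.2,0,0,0,100],[0.13,0,-0.4,0,0,0,100],[0.13,0,-0.4,0,0,0,100],[0.13,0,-0.4,0,0,0,100],[0.05,0,-0.15,0,0,0,100],[0,0,0,0,0,0,100],[0,0,0,0,0,0,100]]]'
for i in 1 2; do python3 -m jog '[[[0.02,0,-0.07,0,0,0,100],[0,0,0,0,0,0,100]]]'; done
```

```text
time: 11.2
tcp_pos: [0.6203, 0.1208, 0.0595]
tcp_rot: [-3.141, 0.298, -3.083]
wrist_force: [0.5, 1.1, 1.4]
finger_gap: 0.0855
finger_force: 0.0
time: 11.4
tcp_pos: [0.6208, 0.1207, 0.0571]
tcp_rot: [-3.141, 0.298, -3.083]
wrist_force: [-0.5, 0.2, -0.6]
finger_gap: 0.0856
finger_force: 0.0
time: 11.6
tcp_pos: [0.6213, 0.1205, 0.0537]
tcp_rot: [-3.141, 0.297, -3.083]
wrist_force: [-0.3, 0.7, 0.5]
finger_gap: 0.0856
finger_force: 0.0
```

```bash
python3 -m jog '[[[0.02,0,-0.07,0,0,0,100],[0,0,0,0,0,0,100]]]' | grep -E 'tcp_pos|wrist'; python3 -m jog '[[[0.02,0,-0.07,0,0,0,100],[0,0,0,0,0,0,100]]]' | grep -E 'tcp_pos|wrist'
```

```text
tcp_pos: [0.622, 0.1204, 0.0506]
wrist_force: [0.9, -0.3, -0.1]
tcp_pos: [0.6228, 0.1203, 0.0476]
wrist_force: [-0.4, -0.7, 0.3]
```

```bash
for i in 1; do python3 -m jog '[[[0.02,0,-0.07,0,0,0,100],[0,0,0,0,0,0,100]]]' | grep -E 'tcp_pos|wrist';python3 -m jog '[[[0.02,0,-0.05,0,0,0,100],[0,0,0,0,0,0,100]]]' | grep -E 'tcp_pos|wrist'; done
```

```text
tcp_pos: [0.6236, 0.1204, 0.0448]
wrist_force: [0.0, 0.5, -0.2]
tcp_pos: [0.6245, 0.1204, 0.043]
wrist_force: [0.5, -0.4, 0.6]
```

```bash
python3 -m jog '[[[-0.08,0,0.25,0,0,0,80],[0,0,0,0,0,0,72],[0,0,0,0,0,0,68],[0,0,0,0,0,0,62],[0,0,0,0,0,0,60],[0,0,0,0,0,0,58],[0,0,0,0,0,0,58]]]'
```

```text
time: 13.1
tcp_pos: [0.6213, 0.1203, 0.054]
tcp_rot: [-3.141, 0.298, -3.083]
wrist_force: [-3.4, -0.6, 6.0]
finger_gap: 0.0501
finger_force: 31.4
```

```bash
python3 -m jog '[[[-0.02,0,0.07,0,0,0,56],[-0.04,0,0.14,0,0,0,55],[-0.08,0,0.28,0,0,0,55],[-0.08,0,0.28,0,0,0,55],[0,0,0,0,0,0,55]]]'
```

```text
time: 13.6
tcp_pos: [0.6136, 0.1214, 0.0868]
tcp_rot: [3.14, 0.301, -3.083]
wrist_force: [0.3, 0.3, -0.2]
finger_gap: 0.0482
finger_force: 61.9
```

```bash
python3 -m jog '[[[-0.1,0,0.6,0,0,0,45],[0,0,0.8,0,0,0,20],[0,0,0.6,0,0,0,0],[0,0,0,0,0,0,0]]]'; python3 - <<'E'
from deck import *
from scipy.spatial.transform import Rotation as Ro
p=np.array([.592,.072,.056,np.radians(3.2)])
im,d,P=shot('top','top5'); L=(P-p[:3])@Rd(p[3]);im=im.astype(int)
on=(L[...,0]>0)&(L[...,0]<.078)&(L[...,1]>-.05)&(L[...,1]<.17)&(L[...,2]<.03)&(L[...,2]>.008)&(im.sum(-1)<190); print('dark on deck',on.sum())
im,d,P=shot('scene','scene5')
s=manip.sense(); R=Ro.from_euler('xyz',s['tcp_rot']).as_matrix(); T=(P-s['tcp_pos'])@R
m=(abs(T[...,0])<.04)&(abs(T[...,1])<.06)&(abs(T[...,2])<.06);Q=T[m]*1000; print(s['tcp_pos'],len(Q),np.percentile(Q,[2,50,98],0).round())
E
```

```text
time: 14.0
tcp_pos: [0.611, 0.122, 0.169]
tcp_rot: [3.139, 0.306, -3.083]
wrist_force: [-0.1, -0.2, -0.9]
finger_gap: 0.0485
finger_force: 62.2
dark on deck 0Traceback (most recent call last):
  File "<stdin>", line 8, in <module>
    return _quantile_unchecked(
        a, q, axis, out, overwrite_input, method, keepdims, weights)
    return _ureduce(a,
                    func=_quantile_ureduce_func,
    ...<5 lines>...
                    overwrite_input=overwrite_input,
                    method=method)
    r = func(a, **kwargs)
    result = _quantile(arr,
                       quantiles=q,
    ...<2 lines>...
                       out=out,
                       weights=wgt)
    slices_having_nans = np.isnan(arr[-1, ...])
                                  ~~~^^^^^^^^^
IndexError: index -1 is out of bounds for axis 0 with size 0
```

The tape is held: nothing dark is left on the deck and the finger force is 62 N. Now to the tray.

```bash
python3 -m jog '[[[-0.2,0.8,0.1,-0.02,0.45,0,0],[-0.2,0.8,0,-0.02,0.45,0,0],[-0.2,0.8,0,-0.02,0.45,0,0],[-0.2,0.8,0,-0.02,0.45,0,0],[-0.2,0.8,0,-0.02,0.45,0,0],[-0.2,0.8,0,-0.02,0.45,0,0],[-0.2,0.8,0,-0.02,0.4,0,0],[-0.2,0.7,0,-0.02,0.4,0,0],[0,0,0,0,0,0,0],[0,0,0,0,0,0,0]]]'
python3 - <<'E'
from deck import *
s=manip.sense(); print(s['tcp_pos'],s['tcp_rot'],s['joint_positions'])
for n in ['scene','top']:
    P=np.load(f'pics/{n}0.npz')['P'];x,y,z=P[...,0],P[...,1],P[...,2]
    im=np.load(f'pics/{n}0.npz')['im'].astype(int)
    g=(abs(im[...,0]-im[...,2])<28)&(abs(x-.545)<.1)&(abs(y-.374)<.1)&(z<.04)
    Q=P[g][:,:2].astype(np.float32)*1000; r=cv2.minAreaRect(Q); print(n,len(Q),r,Q.mean(0))
E
```

```text
time: 15.1
tcp_pos: [0.5438, 0.3723, 0.1657]
tcp_rot: [3.141, -0.011, -3.083]
wrist_force: [0.4, -0.2, -0.5]
finger_gap: 0.0483
finger_force: 62.2
[0.5438 0.3723 0.1657] [ 3.1412 -0.0114 -3.0828] [ 0.841   0.4768  0.0491 -0.0091 -1.1509 -2.3493]
scene 852 ((542.869384765625, 359.58013916015625), (137.81956481933594, 165.22457885742188), 3.9043304920196533) [541.1427 376.684 ]
top 1594 ((537.7362670898438, 381.3760986328125), (167.41224670410156, 197.95571899414062), 82.9634780883789) [539.9982 375.6364]
```

```bash
python3 -m jog '[[[0,0.1,-0.7,0,0,0,0],[0,0,-0.8,0,0,0,0],[0,0,-0.8,0,0,0,0],[0,0,-0.7,0,0,0,0],[0,0,-0.5,0,0,0,0],[0,0,-0.3,0,0,0,0],[0,0,-0.2,0,0,0,0],[0,0,0,0,0,0,0],[0,0,0,0,0,0,0]]]'
python3 -m jog '[[[0,0,-0.1,0,0,0,0],[0,0,0,0,0,0,0],[0,0,0,0,0,0,0]]]'
```

```text
time: 16.0
tcp_pos: [0.5452, 0.3768, 0.0091]
tcp_rot: [3.138, -0.007, -3.083]
wrist_force: [-0.1, 0.9, -0.7]
finger_gap: 0.0485
finger_force: 62.2
time: 16.3
tcp_pos: [0.5447, 0.3767, 0.0045]
tcp_rot: [3.138, -0.008, -3.083]
wrist_force: [0.5, 0.7, -0.5]
finger_gap: 0.0484
finger_force: 62.2
```

```bash
python3 -m jog '[[[0,0,-0.15,0,0,0,0],[0,0,0,0,0,0,0],[0,0,0,0,0,0,0]]]'|grep -E 'pos|wrist'
python3 -m jog '[[[0,0,0,0,0,0,75],[0,0,0,0,0,0,75],[0,0,0,0,0,0,75],[0,0,0.3,0,0,0,75],[0,0,0.7,0,0,0,75],[0,0,0.9,0,0,0,75],[0,0,0.9,0,0,0,75],[-0.1,-0.5,0.9,0,0,0,60],[0,-0.9,0.2,0,0,0,60],[0,-0.9,0,0,0,0,40],[0.1,-0.9,0,0,0,0,40]]]'
python3 - <<'E'
from deck import *
for n in ['top','scene']:
    im,d,P=shot(n,n+'6')
    for r in manip.find_in(n,'tape_roll_mid'): 
        u,v=map(int,np.round(r['at'])); print(n,r['at'],round(r['conf'],2),P[v,u])
print(manip.sense()['joint_positions'])
E
```

```text
tcp_pos: [0.5444, 0.3764, -0.0022]
wrist_force: [-0.1, -0.1, -1.1]
time: 17.7
tcp_pos: [0.5444, 0.2476, 0.1562]
tcp_rot: [3.137, -0.006, -3.082]
wrist_force: [1.0, 0.7, 0.4]
finger_gap: 0.0343
finger_force: 0.0
scene [238.1, 196.7] 0.55 [0.6192 0.0976 0.059 ]
scene [188.6, 247.9] 0.46 [0.5566 0.3956 0.0221]
scene [239.3, 241.4] 0.45 [0.459  0.2201 0.0148]
[ 0.693   0.3846 -0.1287 -0.0084 -1.0605 -2.2028]
```

```bash
python3 -m jog '[[[0.2,-0.85,0.1,0.02,-0.43,0,50],[0.2,-0.85,0,0.02,-0.43,0,50],[0.2,-0.85,0,0.02,-0.43,0,50],[0.2,-0.85,0,0.02,-0.43,0,50],[0.2,-0.85,0,0.02,-0.43,0,50],[0.2,-0.85,0,0.02,-0.43,0,50],[0.2,-0.85,-0.1,0.02,-0.43,0,50],[0.25,-0.85,-0.2,0.02,-0.43,0,50],[0,0,0,0,0,0,50],[0,0,0,0,0,0,50]]]'
python3 - <<'E'
from deck import *
s=manip.sense();print(s['tcp_pos'],s['tcp_rot'],s['finger_gap'],s['joint_positions'])
p=np.array([.592,.072,.056,np.radians(3.2)]);print('deck',(s['tcp_pos']-p[:3])@Rd(p[3]))
for n in ['top','scene']:
    z=np.load(f'pics/{n}6.npz');P=z['P'];im=z['im'].astype(int)
    g=(abs(P[...,0]-.545)<.06)&(abs(P[...,1]-.375)<.06)&(P[...,2]>.012)&(P[...,2]<.05)&(im.sum(-1)<190);print(n,g.sum(),P[g].mean(0),P[g].std(0))
E
```

```text
time: 18.9
tcp_pos: [0.6111, -0.0233, 0.1463]
tcp_rot: [-3.141, 0.292, -3.083]
wrist_force: [0.1, 0.6, -0.5]
finger_gap: 0.0425
finger_force: 0.0
[ 0.6111 -0.0233  0.1463] [-3.141   0.2922 -3.0831] 0.042492061454673866 [ 0.256   0.2781 -0.3949  0.0994 -0.6134 -1.8415]
deck [ 0.0396 -0.0962  0.0824]
top 0 [nan nan nan] [nan nan nan]
scene 94 [0.5469 0.3825 0.0212] [0.0211 0.0177 0.0048]<stdin>:6: RuntimeWarning: Mean of empty slice.
  ret = um.true_divide(
  ret = _var(a, axis=axis, dtype=dtype, out=out, ddof=ddof,
  arrmean = um.true_divide(arrmean, div, out=arrmean,
  ret = um.true_divide(
```

The tape lies flat in the tray at (0.547, 0.383). Next I'll grip the stop's handle and draw it back.

```bash
python3 -m jog '[[[0.12,0,-0.4,0,0,0,50],[0.12,0,-0.4,0,0,0,50],[0.12,0,-0.4,0,0,0,50],[0.06,0,-0.2,0,0,0,50],[0,0,0,0,0,0,50],[0,0,0,0,0,0,0],[0,0,0,0,0,0,0],[0,0,0,0,0,0,0],[0,0,0,0,0,0,0]]]'
```

```text
time: 19.8
tcp_pos: [0.628, -0.0233, 0.0916]
tcp_rot: [-3.141, 0.294, -3.083]
wrist_force: [-3.0, 1.5, 6.2]
finger_gap: 0.0121
finger_force: 60.3
```

```bash
python3 -m jog '[[[0,0,0.05,0,0,0,0],[0.02,-0.4,0,0,0,0,0],[0.02,-0.4,0,0,0,0,0],[0.02,-0.4,0,0,0,0,0],[0.02,-0.4,0,0,0,0,0],[0.03,-0.4,0,0,0,0,0],[0.02,-0.35,0,0,0,0,0],[0.01,-0.15,0,0,0,0,0],[0,0,0,0,0,0,0],[0,0,0,0,0,0,0]]]'
python3 -m jog '[[[0.0,-0.1,0,0,0,0,0],[0,0,0,0,0,0,0]]]'
python3 -m jog '[[[0.0,-0.1,0,0,0,0,0],[0,0,0,0,0,0,0]]]'
```

```text
time: 20.8
tcp_pos: [0.6338, -0.1237, 0.0917]
tcp_rot: [-3.141, 0.293, -3.083]
wrist_force: [6.2, -1.7, -6.5]
finger_gap: 0.0121
finger_force: 59.6
time: 21.0
tcp_pos: [0.634, -0.1271, 0.0917]
tcp_rot: [-3.141, 0.294, -3.083]
wrist_force: [6.3, -0.4, -6.7]
finger_gap: 0.0126
finger_force: 59.5
time: 21.2
tcp_pos: [0.6341, -0.1278, 0.0917]
tcp_rot: [3.139, 0.294, -3.083]
wrist_force: [2.9, 13.3, -4.4]
finger_gap: 0.0121
finger_force: 60.0
```

The stop is fully back: it hit its end with 13 N. I'll release and re-measure the blocks.

```bash
python3 -m jog '[[[0,0.04,0,0,0,0,30],[0,0,0,0,0,0,45],[0,0,0,0,0,0,45],[-0.1,0,0.4,0,0,0,45],[-0.2,0,0.7,0,0,0,45],[-0.2,0,0.8,0,0,0,45],[0,0,0.8,0,0,0,45],[0,0,0.5,0,0,0,45],[0,0,0,0,0,0,45]]]'
python3 - <<'E'
from m import *
for n in ['top','scene']:
    im,d,P=shot(n,n+'7'); print(n); blocks(P)
    for r in manip.find_in(n,'block_a_mid'): u,v=map(int,np.round(r['at'])); print(r['at'],round(r['conf'],2),P[v,u])
E
```

```text
time: 22.1
tcp_pos: [0.6145, -0.1307, 0.2247]
tcp_rot: [-3.14, 0.3, -3.083]
wrist_force: [1.1, 0.2, -0.3]
finger_gap: 0.0384
finger_force: 0.0
top
comp px [202.3252 215.7049] 532 rect mm [461.1 208.9] [60.5 99.5] 76.7 z 0.014669193060048597 top (array([461.6, 208.7]), array([14.5, 33.7]), 75.5, np.float64(0.05847534701371615))
comp px [351.7567 217.1369] 526 rect mm [ 461.1 -290.5] [104.   61.4] 20.2 z 0.014785446813743969 top (array([ 463.6, -289.1]), array([34.5, 14.3]), 16.2, np.float64(0.058186420332701286))
[353.4, 218.4] 0.98 [ 0.458  -0.2861  0.0514]
scene
comp px [320.8926 180.6577] 149 rect mm [ 483.1 -266.2] [53.7 99.6] 72.9 z 0.01490456177204032 top (array([ 471.8, -280.4]), array([20.6, 14.3]), 35.3, np.float64(0.05717395073698221))
comp px [267.417  220.0813] 283 rect mm [466.4  62.9] [107.4  62.5] 12.0 z 0.01457009520073337 top (array([468.4,  61.7]), array([15.1, 39.5]), 90.0, np.float64(0.056212407286897186))
comp px [239.6234 239.6429] 308 rect mm [468.4 211.7] [ 60.3 113.4] 76.7 z 0.014499099891202086 top (array([464.7, 212.5]), array([14.4, 41.3]), 70.2, np.float64(0.058400425162802805))
[268.5, 221.2] 0.64 [0.4591 0.0651 0.0189]
[271.2, 171.1] 0.57 [ 0.6261 -0.0965  0.0874]
[322.8, 179.8] 0.45 [ 0.4714 -0.2767  0.0301]
```

```bash
python3 -m jog '[[[-0.4,-0.4,0,-0.03,0.6,0,45],[-0.4,-0.4,0,-0.03,0.6,0,45],[-0.4,-0.4,0,-0.03,0.6,0,45],[-0.4,-0.4,0,-0.03,0.6,0,45],[-0.4,-0.4,0,-0.03,0.6,0,45],[-0.4,-0.4,0,-0.02,0.45,0.4,45],[-0.4,-0.4,-0.4,0,0,0.7,45],[-0.4,-0.4,-0.7,0,0,0.8,45],[-0.4,-0.4,-0.7,0,0,0.8,45],[-0.15,-0.3,-0.7,0,0,0.7,45],[0,0,0,0,0,0,45]]]'
python3 - <<'E'
from workcell import manip; s=manip.sense(); print(s['tcp_pos'],s['tcp_rot'])
E
```

```text
time: 23.4
tcp_pos: [0.4582, -0.2856, 0.1149]
tcp_rot: [3.131, -0.019, -2.789]
wrist_force: [-0.8, 0.3, 0.3]
finger_gap: 0.0384
finger_force: 0.0
[ 0.4582444  -0.2855933   0.11485526] [ 3.13084633 -0.01856627 -2.78940265]
```

```bash
python3 -m jog '[[[0.15,-0.04,-0.4,0.1,-0.2,0,45],[0,0,-0.7,0,0,0,45],[0,0,-0.7,0,0,0,45],[0,0,-0.45,0,0,0,45],[0,0,0,0,0,0,45],[0,0,0,0,0,0,0],[0,0,0,0,0,0,0],[0,0,0,0,0,0,0],[0,0,0,0,0,0,0]]]'
python3 -m jog '[[[0,0,0.3,0,0,0,0],[0,0,0.7,0,0,0,0],[0,0,0.8,0,0,0,0],[0,0,0.8,0,0,0,0],[0,0,0.8,0,0,0,0],[0,0,0,0,0,0,0]]]'
```

```text
time: 24.3
tcp_pos: [0.4705, -0.288, 0.0316]
tcp_rot: [3.139, 0.013, -2.786]
wrist_force: [1.3, -1.0, 2.1]
finger_gap: 0.0117
finger_force: 59.5
time: 24.9
tcp_pos: [0.4712, -0.2886, 0.1718]
tcp_rot: [-3.14, 0.017, -2.786]
wrist_force: [0.8, -0.5, -1.2]
finger_gap: 0.0116
finger_force: 59.0
```

The block is held. Carry it to above the bay, aligning yaw and tilt on the way.

```bash
python3 -m jog '[[[0.38,0.6,0.5,0,0,-0.69,0],[0.38,0.6,0.5,0,0,-0.69,0],[0.38,0.6,0,0,0,-0.69,0],[0.38,0.6,0,0,0,-0.69,0],[0.38,0.6,0,0,0,-0.69,0],[0.38,0.6,0,0.04,-0.69,0,0],[0.38,0.6,0,0.04,-0.69,0,0],[0.38,0.6,0,0.04,-0.69,0,0],[0.38,0.6,0,0.04,-0.69,0,0],[0.38,0.6,0,0.04,-0.69,0,0],[0,0,0,0,0,0,0],[0,0,0,0,0,0,0]]]'
cat > w.py <<'E'
from deck import *
import sys
p=np.array([.592,.071,.056,np.radians(3.2)])
s=manip.sense(); print('deck',((s['tcp_pos']-p[:3])@Rd(p[3])*1000).round(1),s['tcp_pos'],s['tcp_rot'],s['wrist_force'].round(1),s['finger_gap'].round(4) if hasattr(s['finger_gap'],'round') else s['finger_gap'])
if len(sys.argv)>3:
    g=p[:3]+Rd(p[3])@(np.array(list(map(float,sys.argv[1:4])))/1000); print('goal',g,'units',((g-s['tcp_pos'])/.04).round(2))
E
python3 w.py 59 -115 60
```

```text
time: 26.1
tcp_pos: [0.6194, -0.0472, 0.2049]
tcp_rot: [3.135, 0.307, -3.087]
wrist_force: [-0.7, -0.1, -1.1]
finger_gap: 0.0117
finger_force: 59.1
deck [  63.4 -119.6  136.3] [ 0.6194 -0.0472  0.2049] [ 3.1353  0.3075 -3.0871] [-0.7 -0.1 -1.1] 0.011739487009950932
goal [ 0.6372 -0.0417  0.1306] units [ 0.45  0.14 -1.86]
```

```bash
cat > inhand.py <<'E'
from deck import *
from scipy.spatial.transform import Rotation as Ro
import sys
for n in ['top','scene']:
    im,d,P=shot(n,n+sys.argv[1]); s=manip.sense(); R=Ro.from_euler('xyz',s['tcp_rot']).as_matrix(); T=(P-s['tcp_pos'])@R*1000
    m=(abs(T[...,0])<75)&(abs(T[...,1])<45)&(T[...,2]>4)&(T[...,2]<34)
    Q=T[m]; print(n,len(Q),np.percentile(Q,[1,50,99],0).round(1).tolist(), cv2.minAreaRect(Q[:,:2].astype(np.float32)) if len(Q)>5 else '')
E
python3 inhand.py 8; python3 -m jog '[[[0.1,0.05,-0.5,0.06,0.05,0,0],[0.15,0.05,-0.6,0.06,0.05,0,0],[0.15,0.05,-0.6,0,0,0,0],[0,0,0,0,0,0,0],[0,0,0,0,0,0,0]]]'; python3 w.py 59 -115 36
```

```text
top 254 [[-42.1, -27.8, 9.6], [-24.0, 4.7, 16.9], [0.3, 29.7, 24.2]] ((-19.589664459228516, 0.6328048706054688), (58.62952423095703, 45.1999626159668), 89.95764923095703)
scene 251 [[-45.3, -23.3, 7.0], [15.4, 12.4, 17.8], [53.6, 35.2, 30.4]] ((4.09515380859375, 6.455411911010742), (59.20413589477539, 101.03274536132812), 87.87064361572266)
time: 26.7
tcp_pos: [0.637, -0.0423, 0.1381]
tcp_rot: [3.124, 0.302, -3.092]
wrist_force: [0.7, 0.8, -1.9]
finger_gap: 0.0117
finger_force: 59.1
deck [  60.9 -115.7   67.3] [ 0.637  -0.0423  0.1381] [ 3.1244  0.3024 -3.0918] [ 0.7  0.8 -1.9] 0.011744533310168686
goal [ 0.6442 -0.0413  0.1077] units [ 0.18  0.03 -0.76]
```

```bash
python3 -m jog '[[[0.05,0.02,-0.25,-0.2,0,0,0],[0.06,0,-0.25,0,0,0,0],[0.03,0,-0.2,0,0,0,0],[0,0,0,0,0,0,0],[0,0,0,0,0,0,0]]]'; python3 w.py 57 -115 32
python3 -m jog '[[[0,0,-0.08,0,0,0,0],[0,0,0,0,0,0,0],[0,0,0,0,0,0,0]]]'; python3 w.py 57 -115 32
```

```text
time: 27.2
tcp_pos: [0.6428, -0.0409, 0.1104]
tcp_rot: [-3.141, 0.303, -3.086]
wrist_force: [0.9, -0.4, -2.8]
finger_gap: 0.0117
finger_force: 59.1
deck [  58.4 -114.5   39. ] [ 0.6428 -0.0409  0.1104] [-3.1411  0.3027 -3.0859] [ 0.9 -0.4 -2.8] 0.011661636532156924
goal [ 0.6435 -0.0413  0.1033] units [ 0.02 -0.01 -0.18]
time: 27.5
tcp_pos: [0.6426, -0.0407, 0.1071]
tcp_rot: [-3.141, 0.303, -3.086]
wrist_force: [0.1, -0.2, -2.5]
finger_gap: 0.0117
finger_force: 59.1
deck [  57.3 -114.4   35.9] [ 0.6426 -0.0407  0.1071] [-3.1411  0.3026 -3.0858] [ 0.1 -0.2 -2.5] 0.011668142292877666
goal [ 0.6435 -0.0413  0.1033] units [ 0.02 -0.01 -0.1 ]
```

```bash
for i in 1 2; do python3 -m jog '[[[0.02,0,-0.06,0,0,0,0],[0,0,0,0,0,0,0],[0,0,0,0,0,0,0]]]' >/dev/null; python3 w.py; done
```

```text
deck [  57.2 -114.4   33.1] [ 0.6434 -0.0407  0.1044] [-3.1411  0.3022 -3.0858] [-0.2 -0.5 -2.5] 0.011568828947302394
deck [  57.5 -114.5   30.8] [ 0.6443 -0.0408  0.1023] [-3.1411  0.3027 -3.0858] [-1.7 -0.4 -0.9] 0.011755601852218122
```

```bash
for i in 1 2; do python3 -m jog '[[[-0.06,0,-0.02,0,0,0,0],[-0.04,0,-0.012,0,0,0,0],[0,0,0,0,0,0,0],[0,0,0,0,0,0,0]]]' >/dev/null; python3 w.py; done
```

```text
deck [  55.1 -114.    31.3] [ 0.6418 -0.0404  0.102 ] [-3.1412  0.3063 -3.0851] [ 4.3 -1.3  0. ] 0.011760586600610539
deck [  54.2 -113.7   32.5] [ 0.6406 -0.0402  0.1029] [-3.1413  0.313  -3.0842] [ 5.5 -1.6  2.4] 0.011753620877569159
```

```bash
python3 -m jog '[[[0.03,0,0.01,0,0,0,30],[0,0,0,0,0,0,30],[0,0,0,0,0,0,30],[0,0,0,0,0,0,30],[0,0,0,0,0,0,0],[0,0,0,0,0,0,0],[0,0,0,0,0,0,0]]]'; python3 w.py; python3 inhand.py 9
```

```text
time: 29.6
tcp_pos: [0.6367, -0.041, 0.0997]
tcp_rot: [-3.141, 0.301, -3.086]
wrist_force: [-1.2, -1.3, 1.7]
finger_gap: 0.0116
finger_force: 58.8
deck [  49.5 -114.3   30.5] [ 0.6367 -0.041   0.0997] [-3.1408  0.301  -3.0859] [-1.2 -1.3  1.7] 0.011634741145018572
top 544 [[-72.5, -43.6, 7.9], [-38.5, 3.1, 26.1], [0.8, 44.4, 33.8]] ((-34.492156982421875, 0.21311187744140625), (89.692138671875, 77.33039855957031), 89.28997039794922)
scene 345 [[-43.4, -44.5, 6.2], [18.9, 11.6, 20.1], [59.4, 43.7, 33.6]] ((5.574665069580078, -0.246307373046875), (109.94608306884766, 90.14310455322266), 0.7755753993988037)
```

```bash
python3 -m jog '[[[-0.02,0.3,0,0,0,0,0],[-0.02,0.3,0,0,0,0,0],[-0.02,0.3,0,0,0,0,0],[-0.02,0.3,0,0,0,0,0],[-0.02,0.3,0,0,0,0,0],[0,0,0,0,0,0,0]]]'; python3 w.py 48.5 120 30.5
```

```text
time: 30.3
tcp_pos: [0.6332, 0.0204, 0.0996]
tcp_rot: [-3.141, 0.302, -3.084]
wrist_force: [0.1, 0.3, -0.5]
finger_gap: 0.0117
finger_force: 59.1
deck [ 49.3 -52.8  30.5] [0.6332 0.0204 0.0996] [-3.1414  0.3021 -3.0844] [ 0.1  0.3 -0.5] 0.011725123801430166
goal [0.6227 0.1929 0.0993] units [-0.26  4.31 -0.01]
```

```bash
python3 -m jog '[[[-0.028,0.45,0,0,0,0,0],[-0.028,0.45,0,0,0,0,0],[-0.028,0.45,0,0,0,0,0],[-0.028,0.45,0,0,0,0,0],[-0.028,0.45,0,0,0,0,0],[-0.028,0.45,0,0,0,0,0],[-0.028,0.45,0,0,0,0,0],[-0.028,0.45,0,0,0,0,0],[-0.028,0.45,0,0,0,0,0],[-0.02,0.3,0,0,0,0,0],[0,0,0,0,0,0,0],[0,0,0,0,0,0,0]]]'; python3 w.py
python3 -m jog '[[[-0.02,0.25,0,0,0,0,0],[-0.01,0.15,0,0,0,0,0],[0,0.1,0,0,0,0,0],[0,0,0,0,0,0,0]]]' >/dev/null; python3 w.py 49 145 30.5
```

```text
time: 31.5
tcp_pos: [0.6228, 0.1936, 0.0997]
tcp_rot: [3.141, 0.303, -3.086]
wrist_force: [1.1, 0.3, -3.1]
finger_gap: 0.0117
finger_force: 59.6
deck [ 48.7 120.7  30.8] [0.6228 0.1936 0.0997] [ 3.141   0.3028 -3.0857] [ 1.1  0.3 -3.1] 0.011675562994122908
deck [ 48.5 140.7  31. ] [0.6214 0.2136 0.0998] [-3.1414  0.3026 -3.0856] [ 0.6 -0.9 -1.8] 0.01130872975446644
goal [0.6218 0.2179 0.0995] units [ 0.01  0.11 -0.01]
```

```bash
for i in 1 2; do python3 -m jog '[[[0,0.06,0,0,0,0,0],[0,0.06,0,0,0,0,0],[0,0,0,0,0,0,0]]]' >/dev/null; python3 w.py; done
```

```text
deck [ 48.5 145.4  31. ] [0.6212 0.2182 0.0998] [-3.1411  0.3022 -3.0858] [-0.2 -2.4  0.8] 0.011553932830161859
deck [ 48.4 147.1  31.6] [0.6208 0.2199 0.1004] [-3.1362  0.2999 -3.0869] [ 0.9 -9.8  5.8] 0.011712438502181975
```

```bash
python3 -m jog '[[[0,-0.05,0,0,0,0,25],[0,0,0,0,0,0,30],[0,0,0,0,0,0,30],[-0.12,0,0.4,0,0,0,30],[-0.2,0,0.7,0,0,0,30],[-0.2,0,0.7,0,0,0,45],[-0.5,0,0.4,-0.03,0.6,0,45],[-0.6,0,0,-0.03,0.7,0,45],[-0.6,-0.1,0,-0.03,0.7,0,45],[-0.6,-0.1,0,-0.03,0.7,0,45],[-0.6,0,0,-0.03,0.7,0,45],[-0.4,0,0,0,0,0,45]]]'; python3 - <<'E'
from m import *
for n in ['top','scene']:
    im,d,P=shot(n,n+'10'); print(n); blocks(P)
E
python3 w.py
```

```text
time: 33.7
tcp_pos: [0.4687, 0.2142, 0.1881]
tcp_rot: [3.137, 0.005, -3.087]
wrist_force: [-0.7, 0.2, -0.2]
finger_gap: 0.0386
finger_force: 0.0
top
comp px [202.8551 218.2017] 352 rect mm [462.6 206.3] [ 64.7 103.6] 77.1 z 0.014679029255428187 top (array([455.3, 206.5]), array([14.1, 24. ]), 40.6, np.float64(0.05765080368797289))
comp px [247.7648 215.3901] 523 rect mm [464.3  57. ] [99.4 59.5] 7.0 z 0.014622050909094981 top (array([463.4,  58.3]), array([32.4, 13.1]), 1.1, np.float64(0.05957476439672382))
scene
comp px [267.5423 220.0211] 284 rect mm [469.4  57.2] [106.3  71.2] 5.5 z 0.014853123241009082 top (array([467.9,  61.4]), array([16.4, 36.4]), 89.2, np.float64(0.05722039459209863))
comp px [239.5288 239.625 ] 312 rect mm [469.9 213.6] [ 64.4 113.8] 76.1 z 0.01497566202719532 top (array([463.7, 214.9]), array([13. , 37.7]), 78.3, np.float64(0.059610867801516185))
deck [-72.8 149.2 160.4] [0.4674 0.2135 0.1881] [ 3.1378  0.0055 -3.0849] [ 0.3 -0.   0.3] 0.03858052782316578
```

```bash
python3 -m jog '[[[-0.12,-0.08,-0.2,0,0,-0.8,45],[0,0,-0.5,0,0,-0.8,45],[0,0,-0.6,0,0,-0.8,45],[0,0,-0.7,0,0,-0.75,45],[0,0,-0.8,0,0,0,45],[0,0,-0.7,0,0,0,45],[0,0,-0.45,0,0,0,45],[0,0,0,0,0,0,45],[0,0,0,0,0,0,0],[0,0,0,0,0,0,0],[0,0,0,0,0,0,0],[0,0,0,0,0,0,0]]]'
python3 -m jog '[[[0,0,0.3,0,0,0,0],[0.2,0,0.7,0,0,0,0],[0,0,0.8,0,0,0,0],[0,0,0.8,0,0,0,0],[0,0,0.8,0,0,0,0],[0,0,0.8,0,0,0,0],[0,0,0,0,0,0,0]]]'
```

```text
time: 35.0
tcp_pos: [0.4644, 0.2101, 0.031]
tcp_rot: [3.137, 0.007, 2.922]
wrist_force: [0.6, -1.1, 1.7]
finger_gap: 0.0117
finger_force: 59.4
time: 35.7
tcp_pos: [0.4741, 0.2114, 0.2032]
tcp_rot: [3.13, 0.013, 2.923]
wrist_force: [1.1, 0.7, -1.5]
finger_gap: 0.012
finger_force: 59.0
```

```bash
python3 -m jog '[[[0.38,-0.62,0.1,0,0,0.64,0],[0.38,-0.62,0,0,0,0.64,0],[0.38,-0.62,0,0,0,0.64,0],[0.38,-0.62,0,0,0,0.64,0],[0.38,-0.62,0,0,0,0.6,0],[0.38,-0.62,0,0.04,-0.68,0,0],[0.38,-0.62,0,0.04,-0.68,0,0],[0.38,-0.62,0,0.04,-0.68,0,0],[0.38,-0.62,0,0.04,-0.68,0,0],[0.38,-0.62,0,0.04,-0.68,0,0],[0,0,0,0,0,0,0],[0,0,0,0,0,0,0]]]'
python3 w.py 57 -115 60; python3 inhand.py 11
```

```text
time: 36.9
tcp_pos: [0.6224, -0.0388, 0.2005]
tcp_rot: [3.138, 0.299, -3.087]
wrist_force: [-0.3, -0.1, -2.9]
finger_gap: 0.0119
finger_force: 59.1
deck [  65.5 -111.3  131.1] [ 0.6224 -0.0388  0.2005] [ 3.1375  0.2993 -3.0872] [-0.3 -0.1 -2.9] 0.011873136842718297
goal [ 0.6353 -0.0418  0.13  ] units [ 0.32 -0.07 -1.76]
top 266 [[-46.2, -31.6, 9.1], [-27.8, 1.2, 16.0], [-1.5, 28.1, 27.1]] ((-22.612194061279297, -1.7903060913085938), (60.15119552612305, 48.141780853271484), 89.01809692382812)
scene 253 [[-50.5, -24.0, 5.2], [11.8, 12.9, 17.1], [49.4, 34.4, 30.7]] ((-1.0036849975585938, 2.3798065185546875), (101.72769927978516, 67.14734649658203), 0.9875749349594116)
```

```bash
python3 -m jog '[[[0.05,-0.03,-0.5,-0.05,0,0,0],[0.1,-0.03,-0.6,0,0,0,0],[0.1,0,-0.6,0,0,0,0],[0,0,-0.1,0,0,0,0],[0,0,0,0,0,0,0],[0,0,0,0,0,0,0]]]' >/dev/null
python3 w.py 53.5 -115 34
```

```text
deck [  56.9 -113.3   61.5] [ 0.6347 -0.0401  0.1314] [-3.1407  0.3048 -3.083 ] [ 0.4 -0.5 -2.4] 0.011614265114933242
goal [ 0.6396 -0.0415  0.1042] units [ 0.12 -0.04 -0.68]
```

```bash
python3 -m jog '[[[0.03,-0.04,-0.25,0,0.06,0,0],[0.05,0,-0.25,0,0,0,0],[0.04,0,-0.18,0,0,0,0],[0,0,0,0,0,0,0],[0,0,0,0,0,0,0]]]' >/dev/null; python3 w.py
python3 -m jog '[[[0.02,0,-0.06,0,0,0,0],[0,0,0,0,0,0,0],[0,0,0,0,0,0,0]]]'>/dev/null; python3 w.py
```

```text
deck [  51.8 -115.8   32.6] [ 0.6384 -0.0424  0.1023] [-3.1408  0.2962 -3.0843] [ 0.  -0.3 -2.5] 0.011908735897817399
deck [  52.2 -115.8   30.6] [ 0.6393 -0.0423  0.1005] [-3.1411  0.2974 -3.0843] [ 0.1 -0.3 -2.4] 0.011666874776021918
```

```bash
python3 -m jog '[[[0.01,0,-0.03,0,0,0,0],[-0.05,0,-0.015,0,0,0,0],[-0.05,0,-0.015,0,0,0,0],[0,0,0,0,0,0,0],[0,0,0,0,0,0,0]]]'>/dev/null; python3 w.py
python3 -m jog '[[[-0.03,0,-0.01,0,0,0,0],[0,0,0,0,0,0,0],[0,0,0,0,0,0,0]]]'>/dev/null; python3 w.py
```

```text
deck [  50.9 -115.3   30.3] [ 0.6382 -0.0419  0.0999] [-3.1411  0.3031 -3.083 ] [ 3.2 -0.6  3.9] 0.011744149893428943
deck [  50.7 -115.2   30.6] [ 0.6379 -0.0418  0.1001] [-3.1411  0.3051 -3.0828] [ 6.1 -0.8  4.8] 0.011914680582842792
```

```bash
python3 -m jog '[[[0.03,0,0.01,0,0,0,30],[0,0,0,0,0,0,30],[0,0,0,0,0,0,30],[0,0,0,0,0,0,0],[0,0,0,0,0,0,0],[0,0,0,0,0,0,0],[-0.02,0.3,0,0,0,0,0],[-0.02,0.3,0,0,0,0,0],[-0.02,0.3,0,0,0,0,0],[-0.02,0.3,0,0,0,0,0],[-0.02,0.3,0,0,0,0,0],[0,0,0,0,0,0,0]]]'; python3 w.py 49 70 30.5
```

```text
time: 40.4
tcp_pos: [0.6311, 0.0188, 0.0972]
tcp_rot: [-3.141, 0.296, -3.083]
wrist_force: [-0.9, 0.9, -2.0]
finger_gap: 0.0114
finger_force: 59.9
deck [ 46.6 -54.3  28.8] [0.6311 0.0188 0.0972] [-3.1411  0.2958 -3.0827] [-0.9  0.9 -2. ] 0.011440899819257281
goal [0.626  0.143  0.0995] units [-0.13  3.11  0.06]
```

```bash
python3 -m jog '[[[-0.02,0.45,0.005,0,0,0,0],[-0.02,0.45,0.005,0,0,0,0],[-0.02,0.45,0.005,0,0,0,0],[-0.02,0.45,0.005,0,0,0,0],[-0.02,0.45,0.005,0,0,0,0],[-0.02,0.45,0.005,0,0,0,0],[-0.02,0.35,0,0,0,0,0],[0,0,0,0,0,0,0],[0,0,0,0,0,0,0]]]' >/dev/null; python3 w.py
for i in 1 2 3; do python3 -m jog '[[[-0.005,0.08,0,0,0,0,0],[-0.005,0.08,0,0,0,0,0],[0,0,0,0,0,0,0]]]' >/dev/null; python3 w.py; done
```

```text
deck [48.2 66.3 29.7] [0.6256 0.1393 0.0985] [-3.1407  0.2957 -3.0844] [-0.7  0.2 -2.3] 0.011802057999172924
deck [48.9 73.  30.2] [0.6258 0.146  0.0992] [-3.1412  0.2973 -3.0845] [-0.7 -0.1 -1.9] 0.011722018297899322
deck [48.9 80.  30.3] [0.6254 0.1529 0.0992] [-3.1412  0.2975 -3.0837] [ 0.5 -0.4 -3.1] 0.011821771908090774
deck [48.7 86.1 30.2] [0.6249 0.1591 0.0992] [-3.1407  0.297  -3.0838] [ 1.2 -0.3 -3. ] 0.011584041664453544
```

```bash
python3 -m jog '[[[0.005,0,-0.03,0,0,0,0],[0,0,0,0,0,0,0]]]' >/dev/null; python3 w.py; for i in 1 2; do python3 -m jog '[[[0,0.05,0,0,0,0,0],[0,0.03,0,0,0,0,0],[0,0,0,0,0,0,0]]]' >/dev/null; python3 w.py; done
```

```text
deck [48.6 85.9 29. ] [0.6252 0.1589 0.0979] [-3.1412  0.2973 -3.0843] [ 0.9 -0.2 -1.7] 0.011819576920193507
deck [48.5 87.  29.5] [0.6248 0.16   0.0984] [-3.1379  0.2955 -3.085 ] [ 0.9 -7.1  1.6] 0.011724803138968466
deck [48.4 87.8 30. ] [0.6245 0.1608 0.0988] [-3.1346  0.2938 -3.086 ] [  2.1 -14.4   5.4] 0.012162399512873434
```

```bash
python3 -m jog '[[[0,-0.08,0,0,0,0,25],[0,0,0,0,0,0,30],[0,0,0,0,0,0,30],[-0.12,0,0.4,0,0,0,30],[-0.2,0,0.7,0,0,0,30],[-0.2,-0.3,0.7,0,0,0,45],[-0.5,-0.6,0.4,-0.03,0.6,0,45],[-0.6,-0.6,0,-0.03,0.7,0,45],[-0.6,-0.5,0,-0.03,0.7,0,45],[-0.6,-0.3,0,-0.03,0.7,0,45],[-0.7,0,0,-0.03,0.65,0,45],[-0.4,0,0,0,0,0,45]]]'; python3 - <<'E'
from m import *
for n in ['top','scene']:
    im,d,P=shot(n,n+'12'); print(n); blocks(P)
E
python3 w.py
```

```text
time: 44.2
tcp_pos: [0.4686, 0.0707, 0.1863]
tcp_rot: [3.138, 0.005, -3.085]
wrist_force: [0.2, 1.1, -0.0]
finger_gap: 0.0386
finger_force: 0.0
top
comp px [251.163  225.3111] 135 rect mm [438.6  52.9] [47.4 57.8] 7.0 z 0.015153950691736022 top None
scene
comp px [267.5175 220.2692] 286 rect mm [468.5  60.5] [103.3  65.2] 5.8 z 0.01448176142894409 top (array([468.9,  62.1]), array([37.7, 13.6]), 4.0, np.float64(0.05607951524178878))
deck [-80.9   6.5 161. ] [0.4674 0.0706 0.1863] [ 3.1376  0.0054 -3.0837] [0.1 0.8 0.8] 0.03844268895544656
```

```bash
python3 -m jog '[[[-0.05,-0.28,-0.2,0,0,0.35,45],[0,0,-0.5,0,0,0.35,45],[0,0,-0.6,0,0,0,45],[0,0,-0.7,0,0,0,45],[0,0,-0.8,0,0,0,45],[0,0,-0.7,0,0,0,45],[0,0,-0.4,0,0,0,45],[0,0,0,0,0,0,45],[0,0,0,0,0,0,0],[0,0,0,0,0,0,0],[0,0,0,0,0,0,0],[0,0,0,0,0,0,0]]]'
python3 -m jog '[[[0,0,0.3,0,0,0,0],[0.2,0,0.7,0,0,0,0],[0,0,0.8,0,0,0,0],[0,0,0.8,0,0,0,0],[0,0,0.8,0,0,0,0],[0,0,0.8,0,0,0,0],[0,0,0,0,0,0,0]]]'
```

```text
time: 45.5
tcp_pos: [0.4675, 0.0593, 0.0311]
tcp_rot: [3.138, 0.008, -3.023]
wrist_force: [1.3, -2.3, 1.1]
finger_gap: 0.0115
finger_force: 59.7
time: 46.2
tcp_pos: [0.4767, 0.0599, 0.2025]
tcp_rot: [3.136, 0.014, -3.023]
wrist_force: [1.4, 0.3, -3.1]
finger_gap: 0.0117
finger_force: 59.2
```

```bash
python3 -m jog '[[[0.43,-0.32,0.1,0,0,-0.36,0],[0.43,-0.32,0,0,0,-0.36,0],[0.43,-0.32,0,0.04,-0.57,0,0],[0.43,-0.32,0,0.03,-0.57,0,0],[0.43,-0.32,0,0.03,-0.57,0,0],[0.43,-0.32,0,0.03,-0.57,0,0],[0.43,-0.32,0,0.03,-0.57,0,0],[0.43,-0.32,0,0.03,-0.57,0,0],[0,0,0,0,0,0,0],[0,0,0,0,0,0,0]]]' >/dev/null
python3 inhand.py 13; python3 w.py 54 -115 60
```

```text
top 276 [[-45.9, -29.3, 7.9], [-26.9, 3.1, 16.0], [1.8, 28.1, 24.7]] ((-21.46717643737793, -1.1684532165527344), (49.51108169555664, 58.50938415527344), 0.43086007237434387)
scene 256 [[-48.9, -25.6, 6.3], [11.0, 11.9, 17.7], [49.4, 34.3, 30.0]] ((-0.8602790832519531, 6.198760986328125), (63.558998107910156, 103.05858612060547), 88.40864562988281)
deck [  54.5 -115.   135. ] [ 0.611  -0.0431  0.2011] [ 3.1381  0.3012 -3.0864] [ 0.2 -0.1 -2.9] 0.01180547246847357
goal [ 0.6325 -0.0419  0.1292] units [ 0.54  0.03 -1.8 ]
```

```bash
python3 -m jog '[[[0.15,0,-0.5,-0.04,0.08,0,0],[0.18,0.03,-0.6,0,0,0,0],[0.2,0,-0.7,0,0,0,0],[0.08,0,-0.3,0,0,0,0],[0.06,0,-0.2,0,0,0,0],[0.05,0,-0.15,0,0,0,0],[0,0,0,0,0,0,0],[0,0,0,0,0,0,0]]]' >/dev/null
python3 w.py 53 -115 31
```

```text
deck [  55.3 -115.7   34.4] [ 0.6412 -0.0422  0.105 ] [ 3.1415  0.298  -3.0853] [-0.3 -0.1 -1.6] 0.011702901692899623
goal [ 0.64   -0.0415  0.1011] units [-0.03  0.02 -0.1 ]
```

```bash
python3 -m jog '[[[-0.03,0,-0.09,0,0,0,0],[0,0,-0.03,0,0,0,0],[0,0,0,0,0,0,0],[0,0,0,0,0,0,0]]]' >/dev/null; python3 w.py
python3 -m jog '[[[-0.05,0,-0.015,0,0,0,0],[-0.05,0,-0.015,0,0,0,0],[0,0,0,0,0,0,0],[0,0,0,0,0,0,0]]]'>/dev/null; python3 w.py
```

```text
deck [  52.1 -116.    30. ] [ 0.6394 -0.0425  0.0999] [-3.1414  0.2968 -3.0856] [-3.6 -1.3  2.3] 0.01206297651555502
deck [  51.4 -115.3   30.4] [ 0.6386 -0.0419  0.1001] [ 3.1415  0.3034 -3.0842] [ 6.2 -2.9  2.4] 0.011851702883068728
```

```bash
python3 -m jog '[[[0.05,0,0.01,0,0,0,30],[0,0,0,0,0,0,30],[0,0,0,0,0,0,30],[0,0,0,0,0,0,0],[0,0,0,0,0,0,0],[0,0,0,0,0,0,0],[-0.02,0.3,0,0,0,0,0],[-0.02,0.3,0,0,0,0,0],[-0.02,0.3,0,0,0,0,0],[-0.02,0.3,0,0,0,0,0],[-0.02,0.3,0,0,0,0,0],[0,0,0,0,0,0,0]]]' >/dev/null; python3 w.py
python3 -m jog '[[[-0.02,0.35,0,0,0,0,0],[-0.02,0.35,0,0,0,0,0],[-0.02,0.35,0,0,0,0,0],[-0.02,0.35,0,0,0,0,0],[-0.01,0.2,0,0,0,0,0],[0,0,0,0,0,0,0]]]' >/dev/null; python3 w.py 49 27 30
```

```text
deck [ 48.5 -54.4  28.8] [0.633  0.0188 0.0977] [ 3.1413  0.2955 -3.0843] [-0.1  1.7 -1.5] 0.011613020314180676
deck [48.7  9.  28.9] [0.6295 0.0821 0.0978] [ 3.1415  0.2955 -3.0848] [-0.3  0.3 -2. ] 0.011772314569096266
goal [0.6285 0.1001 0.099 ] units [-0.03  0.45  0.03]
```

```bash
python3 -m jog '[[[0,0.2,-0.02,0,0,0,0],[-0.02,0.17,0,0,0,0,0],[0,0,0,0,0,0,0]]]' >/dev/null; python3 w.py
for i in 1 2 3; do python3 -m jog '[[[0,0.06,0,0,0,0,0],[0,0,0,0,0,0,0]]]' >/dev/null; python3 w.py; done
```

```text
deck [49.1 23.3 28.8] [0.6292 0.0964 0.0979] [ 3.1414  0.2967 -3.0856] [-1.  -2.3  3.1] 0.011961686388268285
deck [49.1 25.  28.9] [0.6291 0.0981 0.098 ] [-3.141   0.2961 -3.086 ] [-1.4 -3.8  3.9] 0.011878186305870978
deck [49.1 26.7 29.1] [0.6289 0.0998 0.0981] [-3.14    0.2955 -3.0862] [-2.7 -7.   6.6] 0.011905501879834654
deck [49.1 27.5 29.4] [0.6287 0.1006 0.0985] [-3.1377  0.2943 -3.0865] [ -2.2 -12.7   8. ] 0.01171904053131682
```

```bash
python3 -m jog '[[[0,-0.08,0,0,0,0,25],[0,0,0,0,0,0,30],[0,0,0,0,0,0,30],[-0.12,0,0.4,0,0,0,30],[-0.2,0,0.7,0,0,0,30],[-0.15,0,0.5,0,0,0,40],[0.05,-0.95,0,0,0,0,40],[0.05,-0.95,0,0,0,0,40],[0.05,-0.95,0,0,0,0,40],[0.05,-0.95,0,0,0,0,40],[0.05,-0.95,0,0,0,0,40],[0.05,-0.85,0,0,0,0,40]]]'; python3 -m jog '[[[0,0,0,0,0,0,40],[0,0,0,0,0,0,40]]]' >/dev/null; python3 w.py 40 -200 80
python3 - <<'E'
from deck import *
p=np.array([.592,.071,.056,np.radians(3.2)])
for n in ['top','scene']:
    im,d,P=shot(n,n+'14'); L=(P-p[:3])@Rd(p[3]); im=im.astype(int)
    m=(L[...,0]>.02)&(L[...,0]<.078)&(L[...,1]>-.03)&(L[...,1]<.173)&(L[...,2]>.03)&(L[...,2]<.07)&(im.sum(-1)<260)
    nn,l,s,c=cv2.connectedComponentsWithStats(m.astype(np.uint8))
    for i in range(1,nn):
        if s[i,4]>8: print(n,s[i,4],L[l==i].mean(0).round(4),(np.percentile(L[l==i],[3,97],0)*1000).round().ravel())
    b=(L[...,1]>-.04)&(L[...,1]<.17)&(L[...,2]>.008)&(L[...,2]<.02)&(L[...,0]>-.02)&(L[...,0]<.078); print('base',b.sum(),(np.percentile(L[b],[1,50,99],0)*1000).round())
    for r in manip.find_in(n,'block_a_mid'): u,v=map(int,np.round(r['at'])); print(r['at'],round(r['conf'],2),P[v,u])
k=np.hstack([cv2.resize(np.load('pics/top14.npz')['im'][128:200,180:315,::-1],(400,213),interpolation=cv2.INTER_CUBIC),cv2.resize(np.load('pics/scene14.npz')['im'][150:235,185:300,::-1],(400,296),interpolation=cv2.INTER_CUBIC)[:213]*0]) if 0 else np.vstack([cv2.resize(np.load('pics/top14.npz')['im'][128:200,180:315,::-1],(500,267),interpolation=cv2.INTER_CUBIC),cv2.resize(np.load('pics/scene14.npz')['im'][160:235,185:300,::-1],(500,326),interpolation=cv2.INTER_CUBIC)])
cv2.imwrite('pics/v7.png',k)
E
```

```text
time: 52.8
tcp_pos: [0.6228, -0.1244, 0.1615]
tcp_rot: [3.141, 0.297, -3.085]
wrist_force: [1.2, -0.3, -0.3]
finger_gap: 0.0344
finger_force: 0.0
deck [  49.5 -196.2   94.9] [ 0.6226 -0.1238  0.1612] [ 3.1413  0.2964 -3.0866] [0.4 1.  0.5] 0.03404273105257449
goal [ 0.618  -0.1279  0.1442] units [-0.11 -0.1  -0.42]
top 51 [0.0536 0.0255 0.0568] [36. 20. 40. 68. 32. 63.]
top 58 [0.0526 0.0847 0.0558] [36. 79. 36. 68. 92. 64.]
top 62 [0.0499 0.1441 0.0555] [ 33. 139.  35.  65. 152.  65.]
base 1002 [[-11.  -3.   8.]
 [ 38.  97.  14.]
 [ 77. 169.  20.]]
[198.4, 168.6] 0.93 [0.6028 0.2117 0.127 ]
[155.0, 191.9] 0.4 [0.5389 0.3708 0.0105]
scene 37 [0.0504 0.0322 0.0501] [37. 23. 37. 65. 37. 62.]
scene 42 [0.0509 0.0923 0.0486] [36. 85. 32. 67. 98. 62.]
scene 42 [0.0482 0.1528 0.0493] [ 34. 145.  34.  63. 157.  63.]
base 503 [[-10. -20.   8.]
 [ 28.  93.  13.]
 [ 76. 169.  20.]]
[211.9, 205.6] 0.71 [0.6242 0.227  0.0918]
```

View pics/v7.png

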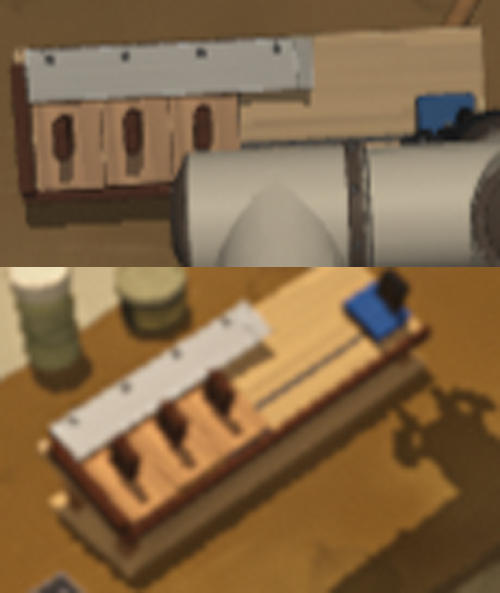

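The picture shows three blocks side by side from the end wall, under the strip, with handles 60 mm apart, and the stop fully back at the right. There is no fourth block. Next I'll grip the stop handle and bring it up.

```bash
python3 -m jog '[[[-0.05,-0.1,-0.4,0,0,0,40],[0.1,0,-0.4,0,0,0,40],[0.11,0,-0.4,0,0,0,40],[0.11,0,-0.4,0,0,0,40],[0.04,0,-0.12,0,0,0,40],[0,0,0,0,0,0,40],[0,0,0,0,0,0,0],[0,0,0,0,0,0,0],[0,0,0,0,0,0,0],[0,0,0,0,0,0,0]]]' >/dev/null; python3 w.py 40 -45 26
```

```text
deck [  41.8 -200.4   27. ] [ 0.6352 -0.1273  0.0941] [-3.1415  0.2984 -3.085 ] [-2.3  2.5  4.5] 0.011752639079228262
goal [0.6251 0.0278 0.0926] units [-0.25  3.88 -0.04]
```

```bash
python3 -m jog '[[[-0.02,0.35,0,0,0,0,0],[-0.02,0.35,0,0,0,0,0],[-0.02,0.35,0,0,0,0,0],[-0.02,0.35,0,0,0,0,0],[-0.02,0.35,0,0,0,0,0],[-0.02,0.35,0,0,0,0,0],[-0.02,0.35,0,0,0,0,0],[-0.02,0.35,0,0,0,0,0],[-0.02,0.35,0,0,0,0,0],[-0.02,0.35,0,0,0,0,0],[0,0.1,0,0,0,0,0],[0,0,0,0,0,0,0]]]' >/dev/null; python3 w.py
for i in 1 2 3; do python3 -m jog '[[[0,0.08,0,0,0,0,0],[0,0,0,0,0,0,0]]]' >/dev/null; python3 w.py; done
```

```text
deck [ 41.2 -55.9  27.1] [0.6266 0.0169 0.094 ] [-3.1414  0.2972 -3.0845] [-5.6  0.8  6. ] 0.011709933541541828
deck [ 41.3 -53.3  27.1] [0.6265 0.0195 0.094 ] [-3.1411  0.2968 -3.0851] [-5.3  0.3  6.6] 0.012259271372793708
deck [ 41.2 -50.4  27.1] [0.6263 0.0224 0.094 ] [-3.1408  0.2964 -3.0854] [-4.6  0.   6.6] 0.011826622775882563
deck [ 41.2 -47.4  27.1] [0.6261 0.0255 0.094 ] [-3.1406  0.296  -3.0854] [-5.  -0.1  7.9] 0.011943720184642079
```

```bash
for i in 1 2 3 4; do python3 -m jog '[[[0,0.06,0,0,0,0,0],[0,0,0,0,0,0,0]]]' >/dev/null; python3 w.py; done
```

```text
deck [ 41.2 -45.1  27.1] [0.626  0.0277 0.094 ] [-3.1405  0.2958 -3.0856] [-6.5 -0.9  8.1] 0.012363671475172004
deck [ 41.1 -44.6  27.1] [0.6259 0.0283 0.0939] [-3.1386  0.2946 -3.0862] [-3.1 -8.8  7.4] 0.011786580405975591
deck [ 41.1 -44.4  27.1] [0.6258 0.0284 0.0939] [-3.1363  0.2932 -3.0871] [ -0.5 -18.7   6.9] 0.011940527415212525
deck [ 41.  -44.3  27.1] [0.6257 0.0285 0.0939] [-3.1341  0.292  -3.0881] [  3.5 -27.3   7.4] 0.011929138939781864
```

```bash
python3 -m jog '[[[0,-0.1,0,0,0,0,0],[0,0,0,0,0,0,15],[0,0,0,0,0,0,30],[0,0,0,0,0,0,30],[-0.12,0,0.4,0,0,0,30],[-0.2,0,0.7,0,0,0,30],[-0.2,0,0.7,0,0,0,40],[0,-0.9,0.4,0,0,0,40],[0,-0.9,0.4,0,0,0,40],[0,-0.9,0.2,0,0,0,40],[0,-0.9,0,0,0,0,40],[-0.3,-0.9,0,0,0,0,40]]]'; python3 -m jog '[[[-0.6,-0.7,0,0,0,0,40],[-0.6,-0.7,0,0,0,0,40],[-0.6,-0.7,0,0,0,0,40],[0,0,0,0,0,0,40]]]' >/dev/null
python3 - <<'E'
from deck import *
p=np.array([.592,.071,.056,np.radians(3.2)])
for n in ['top','scene']:
    acc=[]
    for k in range(8):
        im,d=manip.get_image(n); acc.append(cloud(n,d))
    np.savez(f'pics/{n}15.npz',im=im,P=np.median(acc,0)); P=np.median(acc,0); L=(P-p[:3])@Rd(p[3]); im=im.astype(int)
    h=(L[...,0]>.02)&(L[...,0]<.078)&(L[...,1]>-.03)&(L[...,1]<.173)&(L[...,2]>.052)&(L[...,2]<.07)
    nn,l,s,c=cv2.connectedComponentsWithStats(h.astype(np.uint8))
    for i in range(1,nn):
        if s[i,4]>8: print(n,s[i,4],(L[l==i].mean(0)*1000).round(1),(np.percentile(L[l==i],[3,97],0)*1000).round().ravel())
    # ledge edge by y band: z profile over x
    for yc in (-.15,-.11,.026,.086,.146):
        b=(abs(L[...,1]-yc)<.022)&(L[...,0]>-.03)&(L[...,0]<.02)
        q=L[b]*1000; bins=np.arange(-22,20,4); print(n,yc,[(int(x),round(float(np.median(q[(q[:,0]>=x)&(q[:,0]<x+4)][:,2])),1) if ((q[:,0]>=x)&(q[:,0]<x+4)).sum() else None) for x in bins])
    blue=(im[...,2]>im[...,0]+40)&(L[...,1]>-.15)&(L[...,1]<.05)&(L[...,0]>0)&(L[...,0]<.08); print('blue',(np.percentile(L[blue],[2,50,98],0)*1000).round(1).tolist())
print(manip.sense()['tcp_pos'],manip.sense()['time'])
E
```

```text
time: 58.0
tcp_pos: [0.595, -0.149, 0.2051]
tcp_rot: [-3.141, 0.298, -3.084]
wrist_force: [-0.1, -0.1, -1.0]
finger_gap: 0.0344
finger_force: 0.0
top 48 [51.8 85.4 59.4] [36. 79. 56. 67. 92. 63.]
top 46 [52.2 25.6 59.1] [36. 20. 55. 67. 32. 62.]
top 50 [ 48.8 145.3  59.1] [ 32. 139.  55.  64. 152.  62.]
top -0.15 [(-22, 561.8), (-18, 559.3), (-14, 552.4), (-10, 547.3), (-6, 543.0), (-2, 541.6), (2, 537.9), (6, 536.1), (10, 532.5), (14, 530.7), (18, 528.1)]
top -0.11 [(-22, 559.7), (-18, 556.4), (-14, 544.7), (-10, 538.4), (-6, 532.1), (-2, 528.3), (2, 530.3), (6, 530.4), (10, 530.5), (14, 530.5), (18, 530.4)]
top 0.026 [(-22, None), (-18, None), (-14, 10.2), (-10, 10.0), (-6, 9.3), (-2, 8.8), (2, 13.6), (6, 15.3), (10, 14.2), (14, 14.8), (18, 14.8)]
top 0.086 [(-22, None), (-18, None), (-14, 10.1), (-10, 10.4), (-6, 9.5), (-2, 12.3), (2, 14.1), (6, 14.4), (10, 13.9), (14, 14.3), (18, 14.5)]
top 0.146 [(-22, None), (-18, None), (-14, 9.7), (-10, 10.1), (-6, 10.3), (-2, 14.8), (2, 14.9), (6, 14.2), (10, 13.9), (14, 14.5), (18, 14.2)]
blue [[15.9, -46.3, 14.9], [44.1, -22.0, 18.0], [66.
[... 325 characters left out ...]

scene -0.11 [(-22, 497.4), (-18, 507.2), (-14, 520.8), (-10, 9.0), (-6, 520.6), (-2, 10.3), (2, 527.5), (6, 526.9), (10, 527.7), (14, 529.3), (18, 529.0)]
scene 0.026 [(-22, -50.4), (-18, -42.9), (-14, -40.5), (-10, -2.1), (-6, -17.3), (-2, 8.7), (2, 5.3), (6, 11.5), (10, 12.9), (14, 13.2), (18, 12.8)]
scene 0.086 [(-22, -49.4), (-18, -41.3), (-14, -41.2), (-10, -3.2), (-6, 7.7), (-2, -18.2), (2, 4.4), (6, 13.4), (10, 14.2), (14, 12.8), (18, 13.3)]
scene 0.146 [(-22, -50.2), (-18, -42.5), (-14, -40.7), (-10, -0.4), (-6, 6.8), (-2, 7.7), (2, 11.6), (6, 12.6), (10, 13.8), (14, 13.2), (18, 13.2)]
blue [[16.1, -35.4, 14.1], [41.3, -19.4, 17.0], [65.2, -3.6, 20.9]]
[ 0.5219 -0.2322  0.2047] 59.2
```

Blocks 2 and 3 sit about 2.5 mm higher up the slope than block 1, so they are slightly off the ledge. I'll grip each in turn, draw it down onto the ledge, then re-press the stop.

```bash
python3 w.py 52 26 100; python3 w.py 52 26 30|tail -1
```

```text
deck [ -39.6 -298.8  167.6] [ 0.5219 -0.2322  0.2047] [ 3.1416  0.2963 -3.0854] [-0.   1.   0.5] 0.03464868414934043
goal [0.611  0.0981 0.1668] units [ 2.23  8.26 -0.95]
goal [0.6314 0.0992 0.0999] units [ 2.74  8.29 -2.62]
```

```bash
python3 -m jog '[[[0.25,0.92,0,0,0,0,35],[0.25,0.92,0,0,0,0,35],[0.25,0.92,0,0,0,0,35],[0.25,0.92,0,0,0,0,35],[0.25,0.92,0,0,0,0,30],[0.25,0.92,-0.2,0,0,0,30],[0.25,0.92,-0.2,0,0,0,30],[0.24,0.92,-0.2,0,0,0,30],[0.24,0.9,-0.35,0,0,0,30],[0,0,0,0,0,0,30],[0,0,0,0,0,0,30]]]' >/dev/null; python3 w.py 52 26 30
```

```text
deck [51.6 26.6 99.3] [0.6108 0.0987 0.166 ] [-3.1409  0.2949 -3.084 ] [-0.2  0.1  0. ] 0.02536753135301681
goal [0.6314 0.0992 0.0999] units [ 0.52  0.01 -1.65]
```

```bash
python3 -m jog '[[[0.13,0,-0.4,0,0.05,0,30],[0.13,0,-0.4,0,0,0,30],[0.13,0,-0.42,0,0,0,30],[0.12,0,-0.38,0,0,0,30],[0,0,0,0,0,0,30],[0,0,0,0,0,0,0],[0,0,0,0,0,0,0],[0,0,0,0,0,0,0]]]' >/dev/null; python3 w.py
for i in 1 2 3; do python3 -m jog '[[[-0.04,0,-0.012,0,0,0,0],[0,0,0,0,0,0,0],[0,0,0,0,0,0,0]]]' >/dev/null; python3 w.py; done
```

```text
deck [52.7 24.5 33.4] [0.6312 0.0977 0.1034] [ 3.1413  0.2921 -3.0862] [ 0.5 -0.2 -2.2] 0.010803766497058567
deck [51.1 24.9 33.1] [0.6298 0.0981 0.1026] [ 3.1415  0.292  -3.0855] [-1.7 -0.9  0.4] 0.011198522355671472
deck [50.2 25.2 33.1] [0.6288 0.0983 0.1023] [ 3.141   0.2933 -3.0853] [ 1.3 -0.6  0.5] 0.01091866715490539
deck [49.8 25.5 33.4] [0.6283 0.0985 0.1025] [ 3.1404  0.2956 -3.0851] [ 5.2 -3.1  0.9] 0.011235062432287658
```

```bash
python3 -m jog '[[[0,0,0,0,0,0,15],[0,0,0,0,0,0,30],[0,0,0,0,0,0,30],[-0.1,0,0.4,0,0,0,30],[-0.13,0,0.45,0,0,0,30],[-0.13,0.4,0.45,0,0,0,30],[0,0.6,0,0,0,0,30],[-0.03,0.5,0,0,0,0,30],[0,0,0,0,0,0,30],[0,0,0,0,0,0,30]]]' >/dev/null; python3 w.py 52 86 31
```

```text
deck [50.4 86.1 85.7] [0.6103 0.1582 0.1527] [-3.1414  0.2905 -3.0848] [-0.   0.4  0.1] 0.026001960711156503
goal [0.6278 0.1591 0.1008] units [ 0.44  0.02 -1.3 ]
```

```bash
python3 -m jog '[[[0.15,0,-0.42,0,-0.08,0,30],[0.15,0.02,-0.44,0,0,0,30],[0.14,0,-0.44,0,0,0,30],[0,0,0,0,0,0,30],[0,0,0,0,0,0,30],[0,0,0,0,0,0,0],[0,0,0,0,0,0,0],[0,0,0,0,0,0,0]]]' >/dev/null; python3 w.py
for i in 1 2 3; do python3 -m jog '[[[-0.04,0,-0.012,0,0,0,0],[0,0,0,0,0,0,0],[0,0,0,0,0,0,0]]]' >/dev/null; python3 w.py; done
```

```text
deck [53.6 85.4 32.3] [0.629  0.1586 0.1026] [-3.1416  0.3002 -3.0857] [-0.5 -3.5  2.2] 0.011159326739159502
deck [53.4 85.8 32.6] [0.6287 0.159  0.1027] [ 3.141   0.3027 -3.0853] [ 3.2 -4.5  4.5] 0.011003061470960349
deck [52.8 86.1 32.9] [0.628  0.1592 0.103 ] [ 3.1403  0.3046 -3.0852] [ 5.1 -4.5  3.6] 0.010884301551630306
deck [52.2 86.3 33.4] [0.6273 0.1594 0.1032] [ 3.1397  0.3064 -3.0851] [ 5.7 -6.   4.5] 0.011501728868852744
```

```bash
for i in 1 2 3; do python3 -m jog '[[[-0.04,0,-0.012,0,0,0,0],[0,0,0,0,0,0,0],[0,0,0,0,0,0,0]]]' >/dev/null; python3 w.py; done
```

```text
deck [51.4 86.5 33.8] [0.6264 0.1596 0.1034] [ 3.1393  0.3079 -3.085 ] [ 8.2 -7.   5.3] 0.011518673154970181
deck [50.6 86.7 34.3] [0.6255 0.1597 0.1036] [ 3.1388  0.3094 -3.085 ] [ 9.3 -8.5  5.9] 0.011574631436987205
deck [49.8 86.9 34.7] [0.6246 0.1599 0.1037] [ 3.1384  0.3109 -3.085 ] [10.9 -8.4  7.4] 0.011473790899068973
```

```bash
python3 -m jog '[[[0,0,0,0,0,0,15],[0,0,0,0,0,0,30],[0,0,0,0,0,0,30],[-0.1,0,0.4,0,0,0,30],[-0.15,0,0.5,0,0,0,30],[-0.15,0,0.6,0,0,0,30],[-0.1,-0.7,0.5,0,0,0,30],[-0.1,-0.9,0.4,0,0,0,40],[0,-0.95,0,0,0,0,40],[0,-0.95,0,0,0,0,40],[0,-0.95,0,0,0,0,40],[0,-0.95,0,0,0,0,40]]]' >/dev/null
python3 -m jog '[[[-0.2,-0.95,0,0,0,0,40],[-0.3,-0.95,0,0,0,0,40],[-0.3,-0.9,0,0,0,0,40],[0,0,0,0,0,0,40]]]' >/dev/null
cat > row.py <<'E'
from deck import *
p=np.array([.592,.071,.056,np.radians(3.2)])
for n in ['top','scene']:
    acc=[]
    for k in range(8):
        im,d=manip.get_image(n); acc.append(cloud(n,d))
    P=np.median(acc,0); np.savez(f'pics/{n}_row.npz',im=im,P=P); L=(P-p[:3])@Rd(p[3]); im=im.astype(int)
    h=(L[...,0]>.02)&(L[...,0]<.078)&(L[...,1]>-.03)&(L[...,1]<.173)&(L[...,2]>.052)&(L[...,2]<.07)
    nn,l,s,c=cv2.connectedComponentsWithStats(h.astype(np.uint8))
    for i in range(1,nn):
        if s[i,4]>8: print(n,s[i,4],(L[l==i].mean(0)*1000).round(1))
    for yc in (.026,.086,.146):
        b=(abs(L[...,1]-yc)<.022)&(L[...,0]>-.03)&(L[...,0]<.02)
        q=L[b]*1000; bins=np.arange(-10,10,4); print(n,yc,[(int(x),round(float(np.median(q[(q[:,0]>=x)&(q[:,0]<x+4)][:,2])),1) if ((q[:,0]>=x)&(q[:,0]<x+4)).sum() else None) for x in bins], 'base top z', (np.median(L[(abs(L[...,1]-yc)<.02)&(abs(L[...,0]-.022)<.008)][:,2])*1000).round(1))
    blue=(im[...,2]>im[...,0]+40)&(L[...,1]>-.15)&(L[...,1]<.05)&(L[...,0]>0)&(L[...,0]<.08); print('blue',(np.percentile(L[blue],[2,50,98],0)*1000).round(1).tolist())
E
python3 row.py; python3 w.py
```

```text
top 45 [49.  25.4 59.2]
top 49 [ 48.4 145.3  58.8]
top 47 [48.9 85.2 59.3]
top 0.026 [(-10, 10.2), (-6, 10.5), (-2, 14.1), (2, 14.6), (6, 14.4)] base top z 14.2
top 0.086 [(-10, 10.2), (-6, 9.6), (-2, 14.5), (2, 13.9), (6, 14.1)] base top z 14.5
top 0.146 [(-10, 10.3), (-6, 10.0), (-2, 14.3), (2, 13.9), (6, 14.6)] base top z 14.4
blue [[15.3, -49.2, 15.0], [44.0, -22.3, 18.0], [66.0, -6.4, 21.1]]
scene 24 [51.  30.1 57.4]
scene 27 [51.5 89.9 56.9]
scene 29 [ 50.8 150.9  57.8]
scene 0.026 [(-10, -1.1), (-6, -42.0), (-2, 6.8), (2, 11.1), (6, 12.6)] base top z 13.2
scene 0.086 [(-10, -3.0), (-6, -16.9), (-2, 7.9), (2, 9.5), (6, 13.3)] base top z 12.9
scene 0.146 [(-10, -0.7), (-6, 7.5), (-2, 8.2), (2, 10.0), (6, 12.6)] base top z 12.8
blue [[16.0, -35.9, 13.9], [41.4, -19.4, 17.1], [65.1, -3.3, 20.4]]
deck [   0.1 -238.1  144.7] [ 0.5631 -0.1691  0.1944] [-3.1414  0.2989 -3.0854] [ 0.5 -0.  -0.4] 0.03397191638795833
```

All three now line up on the ledge, within 0.6 mm. Re-press the stop.

```bash
python3 -m jog '[[[0.2,0.6,0,0,0,0,35],[0.2,0.8,0,0,0,0,35],[0.2,0.8,0,0,0,0,35],[0.2,0.8,-0.1,0,0,0,35],[0.1,0.8,-0.3,0,0,0,35],[0.1,0.75,-0.3,0,0,0,30],[0.18,0.32,-0.2,0,0,0,30],[0,0,0,0,0,0,30],[0,0,0,0,0,0,30]]]' >/dev/null; python3 w.py 41 -44.5 27
```

```text
deck [ 44.9 -46.2  93.2] [0.6102 0.0257 0.1583] [-3.1412  0.2983 -3.085 ] [-0.3 -0.5  0.3] 0.025302384589381485
goal [0.6257 0.0283 0.0938] units [ 0.39  0.06 -1.61]
```

```bash
python3 -m jog '[[[0.09,0.04,-0.4,0,0,0,30],[0.1,0,-0.4,0,0,0,30],[0.1,0,-0.42,0,0,0,30],[0.1,0,-0.36,0,0,0,30],[0,0,0,0,0,0,30],[0,0,0,0,0,0,0],[0,0,0,0,0,0,0],[0,0,0,0,0,0,0]]]' >/dev/null; python3 w.py
for i in 1 2 3; do python3 -m jog '[[[0,0.06,0,0,0,0,0],[0,0,0,0,0,0,0]]]' >/dev/null; python3 w.py; done
```

```text
deck [ 41.7 -46.   29. ] [0.6259 0.0268 0.0959] [-3.1413  0.2995 -3.0859] [ 0.7 -1.6 -1.4] 0.011408383238883619
deck [ 41.6 -44.6  29. ] [0.6257 0.0282 0.0959] [-3.1397  0.2984 -3.0858] [ 1.8 -7.7 -0.7] 0.011861816528838814
deck [ 41.5 -44.4  29. ] [0.6256 0.0284 0.0959] [-3.1373  0.297  -3.0866] [  5.4 -17.1  -1. ] 0.011886947171624253
deck [ 41.5 -44.3  29. ] [0.6256 0.0285 0.0958] [-3.1352  0.2957 -3.0877] [  8.6 -26.5  -1.2] 0.011725021825374313
```

```bash
python3 -m jog '[[[0,-0.08,0,0,0,0,0],[0,0,0,0,0,0,15],[0,0,0,0,0,0,30],[0,0,0,0,0,0,30],[-0.12,0,0.4,0,0,0,30],[-0.2,0,0.7,0,0,0,30],[-0.2,0,0.7,0,0,0,30],[-0.1,-0.7,0.4,0,0,0,40],[0,-0.9,0.2,0,0,0,40],[-0.2,-0.9,0,0,0,0,40],[-0.2,-0.9,0,0,0,0,40],[-0.3,-0.9,0,0,0,0,40]]]' >/dev/null
python3 -m jog '[[[-0.3,-0.9,0,0,0,0,40],[-0.3,-0.9,0,0,0,0,40],[-0.3,-0.9,0,0,0,0,40],[0,0,0,0,0,0,40],[0,0,0,0,0,0,40]]]'; python3 row.py; python3 - <<'E'
from deck import *
p=np.array([.592,.071,.056,np.radians(3.2)])
z=np.load('pics/top_row.npz'); P,im=z['P'],z['im'].astype(int)
g=(abs(P[...,0]-.545)<.06)&(abs(P[...,1]-.375)<.06)&(P[...,2]>.012)&(P[...,2]<.05)&(im.sum(-1)<190);print('tape',g.sum(),P[g].mean(0))
E
```

```text
time: 72.0
tcp_pos: [0.5373, -0.249, 0.1917]
tcp_rot: [-3.141, 0.3, -3.087]
wrist_force: [-0.0, -0.0, 0.6]
finger_gap: 0.0337
finger_force: 0.0
top 45 [48.9 25.7 59.1]
top 50 [ 48.8 145.3  59. ]
top 48 [48.9 85.4 59. ]
top 0.026 [(-10, 10.3), (-6, 10.0), (-2, 14.1), (2, 14.6), (6, 13.7)] base top z 14.4
top 0.086 [(-10, 10.9), (-6, 10.1), (-2, 13.8), (2, 14.5), (6, 15.2)] base top z 14.4
top 0.146 [(-10, 10.1), (-6, 10.6), (-2, 14.0), (2, 14.8), (6, 14.2)] base top z 14.6
blue [[15.8, -46.3, 15.3], [44.0, -21.9, 18.2], [66.1, -6.0, 20.9]]
scene 25 [51.8 30.8 57.1]
scene 27 [51.3 90.1 57.4]
scene 28 [ 51.5 150.6  57.5]
scene 0.026 [(-10, -1.2), (-6, 7.1), (-2, 7.7), (2, 11.3), (6, 11.9)] base top z 13.4
scene 0.086 [(-10, -1.5), (-6, 8.5), (-2, 7.3), (2, 9.9), (6, 13.2)] base top z 13.2
scene 0.146 [(-10, 1.9), (-6, 7.6), (-2, 7.4), (2, 11.5), (6, 13.7)] base top z 13.5
blue [[16.1, -35.6, 13.5], [41.5, -19.5, 16.7], [65.4, -3.3, 21.2]]
tape 189 [0.5463 0.3842 0.0209]
```

Handles sit at y = 25.7, 85.4 and 145.3 mm, all blocks are flush on the ledge, the stop face meets the last block, and the tape is in the tray. Handing in.

```bash
python3 -c "
from workcell import manip; print(manip.job_done())"
```

```text
the job is handed in; nothing more can be done
None
```

I handed the job in at about 73 s: the tape is in the grey tray, and the three blocks (there was no fourth) stand side by side against the end wall and ledge, with the end stop pressed up to the last one. The tape took three tries to grasp and was pushed about 18 mm along the deck, with a peak wrist reading of about 36 N. No verdict came back.

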